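# Load and lock the alloy analyser and set its spot selector

### The job

Test the enamelled bead bars lying on the bench: open the analyser's hatch (its wing knob is locked), lay every bar flat in a trough of its own over the round measuring window, shut the hatch and turn the wing knob until its tongue is fully home behind the frame edge. Also point the spot selector on the control deck at the largest spot, turning it the shorter way round. Leave the other things on the bench undisturbed.

Things in the scene. Friction and masses are not known exactly. Their poses are not given: they have to be found in the camera images.
- analyser: light grey benchtop analyser, 240 (x) x 310 (y) x 85 mm high, fixed; origin at the centre of its underside, +x to its back, y to its left. Left: the chamber under the hatch, inside x -75 to +45, y -33 to +143 mm, with an aluminium stage plate (top at z 62 mm, 23 mm below the rim) in which four troughs are milled side by side. Right: control deck (z 85 mm) with the selector and a display 25 mm high
- trough1 (a point): middle of the floor of trough 1 (1 is the rightmost, 4 the leftmost), at x -1, y 1 mm, z 58 mm on the analyser; it is 62 mm long (along the analyser's x), 20 mm wide, 4 mm deep, with a dark round measuring window here; troughs are 36 mm apart
- trough2 (a point): middle of the floor of trough 2 (1 is the rightmost, 4 the leftmost), at x -1, y 37 mm, z 58 mm on the analyser; it is 62 mm long (along the analyser's x), 20 mm wide, 4 mm deep, with a dark round measuring window here; troughs are 36 mm apart
- trough3 (a point): middle of the floor of trough 3 (1 is the rightmost, 4 the leftmost), at x -1, y 73 mm, z 58 mm on the analyser; it is 62 mm long (along the analyser's x), 20 mm wide, 4 mm deep, with a dark round measuring window here; troughs are 36 mm apart
- trough4 (a point): middle of the floor of trough 4 (1 is the rightmost, 4 the leftmost), at x -1, y 109 mm, z 58 mm on the analyser; it is 62 mm long (along the analyser's x), 20 mm wide, 4 mm deep, with a dark round measuring window here; troughs are 36 mm apart
- hatch (a joint): angle of the hatch, a flat grey 141 x 192 x 8 mm door with a glass pane, lying on the chamber's rim (upper face 93.5 mm above the bench), hinged along its far edge: 0 is shut, grows as the near edge swings up, stops at 1.75 rad. Stiff hinge: the door stays where it is left and takes about 3 to 6 N at the pull bar
- hatch_hinge (a point): middle of the hinge line (which runs along the analyser's y), level with the underside of the shut door
- hatch_bar (a point): middle of the steel pull bar on the door: a round bar of 10 mm diameter and 64 mm straight length along the analyser's y, its axis 38 mm above the door's upper face, 33 mm behind the door's near edge and 108 mm from the hinge line (46 mm above it when shut)
- wing (a joint): angle of the black wing knob at the door's left near part; stays where left. 0: free, blade along the analyser's y, the tongue under the door points right. 1.571 (a quarter turn clockwise from above, stop): locked, blade along x, the tongue 13 mm under the steel lip of the chamber's near edge, the door cannot rise. Starts locked. With the tongue turned out the door cannot be shut
- wing_grip (a point): middle of the wing knob's blade, on its axis; the blade is 46 mm long, 9 mm thick and 24 mm high, its top 12 mm above this point, its lower edge 8 mm above the door's face
- dial (a joint): angle of the spot selector, an endless black knob without stops or clicks that stays where left; grows clockwise from above, not wrapped. Round it six dark spots, 3.5 to 17 mm, 60 degrees apart, grow clockwise from the smallest, so the largest is next to the smallest; the largest lies straight towards the analyser's back: 0 and 6.283; the smallest 1.047, the next 2.094. Starts between 0.9 and 5.4
- dial_grip (a point): middle of the selector's grip bar, on its axis: the bar is 44 mm long, 11 mm thick, 24 mm high (its top 10 mm above this point) and lies along the pointing direction; a 42 mm round skirt lies 13 mm below this point
- dial_nose (a point): point at the tip of the selector's pointing end (marked by a white line), 30 mm from its axis
- bar1: enamelled bead bar, 11 x 50 x 11 mm, 14 g, long axis its y; origin at the centre of its underside; may be absent
- bar1_mid (a point): middle of bar1, 5.5 mm above its underside
- bar2: enamelled bead bar, 11 x 50 x 11 mm, 14 g, long axis its y; origin at the centre of its underside; may be absent
- bar2_mid (a point): middle of bar2, 5.5 mm above its underside
- bar3: enamelled bead bar, 11 x 50 x 11 mm, 14 g, long axis its y; origin at the centre of its underside; may be absent
- bar3_mid (a point): middle of bar3, 5.5 mm above its underside
- bar4: enamelled bead bar, 11 x 50 x 11 mm, 14 g, long axis its y; origin at the centre of its underside; may be absent
- bar4_mid (a point): middle of bar4, 5.5 mm above its underside
- loupe: bystander: opened folding loupe, 28 x 60 x 19 mm, origin under its middle
- tweezers: bystander: tweezers, 14 x 122 x 9 mm, origin under their middle
- acid_bottle_2: bystander: brown dropper bottle, 30 mm diameter, 82 mm high, origin under its middle

How it is judged (in metres and radians):
On the way, in this order (a step that is already met when the one before it is completed fails the run):
1. the hatch is swung up past 1.2 rad (value of joint hatch above 1.2 rad), for 0.2 s.
2. every bar lies flat in a trough of its own, the hatch still up (value of joint hatch above 0.8 rad and x of bar1_mid in the frame of analyser between -0.014 and 0.012 m and y of bar1_mid in the frame of analyser between -0.012 and 0.122 m and z of bar1_mid in the frame of analyser between 0.06 and 0.066 m and angle between the y axis of each of bar1, bar2, bar3, bar4 and the x axis of analyser, either way round below 0.3 rad and x of bar2_mid in the frame of analyser between -0.014 and 0.012 m and y of bar2_mid in the frame of analyser between -0.012 and 0.122 m and z of bar2_mid in the frame of analyser between 0.06 and 0.066 m and x of bar3_mid in the frame of analyser between -0.014 and 0.012 m and y of bar3_mid in the frame of analyser between -0.012 and 0.122 m and z of bar3_mid in the frame of analyser between 0.06 and 0.066 m and x of bar4_mid in the frame of analyser between -0.014 and 0.012 m and y of bar4_mid in the frame of analyser between -0.012 and 0.122 m and z of bar4_mid in the frame of analyser between 0.06 and 0.066 m), for 0.2 s.
3. the hatch is shut and its wing knob locked (value of joint hatch below 0.03 rad and value of joint wing above 1.3 rad), for 0.2 s.
At the end, for the whole second after the job is handed in: the hatch is shut (below 0.03 rad), the wing knob locked (above 1.3 rad), the selector within 0.2 rad of the largest spot (0 or 6.283), and every bar that is present lies at rest on the floor of a trough (so one to a trough), over its window (all of step 3 and (value of joint dial between -0.2 and 0.2 rad or value of joint dial between 6.08319 and 6.48319 rad) and x of bar1_mid in the frame of analyser between -0.014 and 0.012 m and y of bar1_mid in the frame of analyser between -0.012 and 0.122 m and z of bar1_mid in the frame of analyser between 0.06 and 0.066 m and angle between the y axis of each of bar1, bar2, bar3, bar4 and the x axis of analyser, either way round below 0.3 rad and x of bar2_mid in the frame of analyser between -0.014 and 0.012 m and y of bar2_mid in the frame of analyser between -0.012 and 0.122 m and z of bar2_mid in the frame of analyser between 0.06 and 0.066 m and x of bar3_mid in the frame of analyser between -0.014 and 0.012 m and y of bar3_mid in the frame of analyser between -0.012 and 0.122 m and z of bar3_mid in the frame of analyser between 0.06 and 0.066 m and x of bar4_mid in the frame of analyser between -0.014 and 0.012 m and y of bar4_mid in the frame of analyser between -0.012 and 0.122 m and z of bar4_mid in the frame of analyser between 0.06 and 0.066 m and linear speed of each of bar1, bar2, bar3, bar4 below 0.02 m/s); the robot touches nothing.
It fails at once if the selector is turned the longer way round (a start within 0.25 rad of the point opposite the largest spot may go either way), or more than 0.6 rad past the largest spot ((value of joint dial between 1.7 and 1.9 rad and distance of dial_nose from where it was at the start of the episode above 0.04491 m) or (value of joint dial between 4.38319 and 4.58319 rad and distance of dial_nose from where it was at the start of the episode above 0.04491 m) or value of joint dial below -0.6 rad or value of joint dial above 6.88319 rad).
It fails at once if the dropper bottle is tipped over (angle between acid_bottle_2's own z axis and vertical above 0.6 rad).
It fails at once if a bystander is moved more than 6 cm (distance of any of loupe, tweezers, acid_bottle_2 from where it was at the start of the episode above 0.06 m).
Of bar1, bar2, bar3, bar4 only 2 to 4 are there at a start; the rules pass over those that are not, and their reading is None.
At some moment in a run one of bar1, bar2, bar3, bar4 may be knocked a few centimetres aside while the robot is not near it.
Once in a run the grip may slacken for a moment while it holds something.
It also fails if it takes over 210 s, if anything falls off the work surface, if the arm or the gripper's body presses on something with over 40 N, if the wrist force passes 120 N, or if a joint passes its speed limit or range.

### The arm

A 7-joint arm with a two-finger parallel gripper is mounted at the origin on a cart in front of the work surface, level with it; the furniture and walls round the work are solid. World frame = base frame: x ahead of the robot, y to its left, z up, the work surface at z = 0. Lengths are in mm, angles in rad, forces in N, time in s.
With the tool pointing down it reaches from about 425 to 950 mm from the base axis. Payload 16.7 kg.
Tool frame: the origin (TCP) lies at the very end of the fingers, on their centre line; the grasp point (between the pads) lies 19 mm behind it (robot.grip_point_offset is the distance from the TCP to the grasp point, in mm); z points along the fingers, y is the direction in which the jaws open and shut (so a half turn about z gives the same grasp; the last joint's range is limited). The gripper opens to 94 mm and grips with 3 to 60 N. Pads are 16 mm wide; open, the fingers measure 119 mm over their backs; the gripper's body (75 mm by 177 mm) begins 78 mm behind the grasp point.
Start: joints at [-1.254, 0.426, 0.074, 1.606, -0.034, 1.111, -0.067], TCP at [303.768, 602.743, 205.467] pointing down, gripper open.
Joint ranges: [-2.85, 2.85], [-0.5, 2.14], [-1.23, 1.37], [0.21, 2.46], [-1.02, 4.16], [0.16, 2.05], [-2.73, 2.73]. Speed limits (rad/s): [1.89, 1.89, 2.39, 2.39, 3.01, 3.01, 3.01].

### API

Orientations are given as a unit quaternion [w, x, y, z].
In Python, from workcell import robot, eyes, close_job gives the robot as it stands.
- The arm moves only by the tool play_rows, never from a script. Its argument "targets" is one flat list of numbers, 4 for each row, row after row: the shift along the tool's x, y, z in mm, then the turn about the tool's z in rad. A call has 1 to 5 rows; each row shifts and turns the commanded pose from where the row before left it, along the tool's axes as they then stand; what a row does not reach is not made up. A row lasts 1/8 s, in which the tool goes at most 62.5 mm and 10.7 degrees, less where a joint would pass 70% of its speed; a pose out of reach is approached as far as the arm can. A call with a gripper value outside its range is refused whole. "hand" is the finger opening in mm, from 0 to 94, set as the call begins (left out, the last holds). The fingers move at their own pace and stop on an object; the grip force is fixed at half the most. Time passes only in rows, so rows that do not move let the fingers close. It gives the time, the measured TCP pose, the force and the opening at its end, in the units of the state.
- robot.observe(): the state, without advancing time (a new reading comes with each control period).
- eyes.capture(name): name is "side" or "top"; returns a dict with "img" (480x640x3 uint8, blue, green, red), "range_z" (480x640 float32, mm along the optical axis (not along the pixel's ray), 0 where there is no reading), "fovy" (degrees; the focal length in pixels is half the picture's height over the tangent of half this angle, whatever the lens; pixels are square), "cx", "cy" (the principal point, pixels), "extrinsics" (4x4, takes a point from camera to world coordinates). Camera axes: x right, y up, looking along -z (the intrinsics and any distortion apply to the point x, -y, -z); pixel columns grow to the right and rows downward; lengths in mm; the calibration is good to about 2 mm. A picture is of the moment at which its call begins.
- close_job(): hands the job in, once; it reports no verdict.
The state is a dict: "clock": time; "joint_pos": joint angles; "dq": joint speeds; "joint_torque": joint torques, N m; "ee_pos": TCP position; "tool_rot": TCP orientation; "force": force on the tool from outside, world axes, zero at the start; "wrist_torque": the same for the moment, N m; "gripper_width": finger opening in mm.
Only numpy, scipy, OpenCV 4.12 (cv2) and the standard library are available. Lean on these libraries where they do the work, as an engineer would, in place of code of your own. Each camera call takes 0.05 s, during which the arm holds its last target.

## Working session

There is one attempt and no reset: what is moved stays moved. The work goes in short steps, Python scripts to look and compute and a tool call to move; the robot and the scene stay as the last step left them, time stands still between calls to the robot, and variables do not carry over. Pictures are saved under pics/ and viewed, and the job is handed in when it is done.

Besides the shell and the picture viewer there is one more tool, called after "Emit:" as name(argument=value, ...), one argument or row to a line, values as JSON. play_rows: Moves the arm, as the interface text tells. Its arguments: {"type":"object","properties":{"targets":{"type":"array"},"hand":{"type":"number"}},"required":["targets"]}

```bash
mkdir -p pics; ls; python3 - <<'E'
from workcell import robot, eyes
import cv2,numpy as np
print(robot.observe())
for n in ("top","side"):
    c=eyes.capture(n); cv2.imwrite(f"pics/{n}0.png",c["img"]); print(n,c["fovy"],c["cx"],c["cy"],c["extrinsics"],[k for k in c])
    np.savez(f"{n}0.npz",**{k:v for k,v in c.items()})
E
```

```text
pics
{'clock': 0.0, 'joint_pos': array([-1.25351181,  0.42672117,  0.07383309,  1.60661519, -0.03410393,
        1.11080169, -0.0670918 ]), 'dq': array([ 0.00038169, -0.0005333 , -0.00070359,  0.00032014,  0.00045931,
        0.0013267 , -0.00187603]), 'joint_torque': array([ 1.28213411e-03, -9.35823154e+01,  3.66778672e+00, -4.54163682e+01,
       -4.84949851e-02,  2.08614883e-02,  1.56038868e-04]), 'ee_pos': array([303.57794083, 602.38131492, 204.77869765]), 'tool_rot': array([-1.07813872e-04,  2.31283589e-01,  9.72886164e-01, -6.34203150e-04]), 'force': array([-0.0508371 ,  0.00221073,  0.36627642]), 'wrist_torque': array([ 0.02751615, -0.02407587,  0.01605888]), 'gripper_width': 94.04734717084631}
top 56.90901005537516 324.97751454895877 240.8875302268247 [[ 2.88110202e-02  9.86434435e-01 -1.61607644e-01  3.65797782e+02]
 [-9.99447531e-01  2.57480467e-02 -2.10159803e-02 -1.47200401e+02]
 [-1.65698055e-02  1.62123852e-01  9.86631288e-01  1.26390730e+03]
 [ 0.00000000e+00  0.00000000e+00  0.00000000e+00  1.00000000e+00]] ['img', 'range_z', 'fovy', 'cx', 'cy', 'extrinsics']
side 57.455951878727284 320.75930394917617 242.69590300080034 [[ 8.28447573e-01  3.06221907e-01 -4.68937908e-01  3.67971687e+01]
 [-5.59810095e-01  4.27415585e-01 -7.09879268e-01 -9.73658551e+02]
 [-1.69492129e-02  8.50613932e-01  5.25517520e-01  6.91848094e+02]
 [ 0.00000000e+00  0.00000000e+00  0.00000000e+00  1.00000000e+00]] ['img', 'range_z', 'fovy', 'cx', 'cy', 'extrinsics']
```

View pics/top0.png

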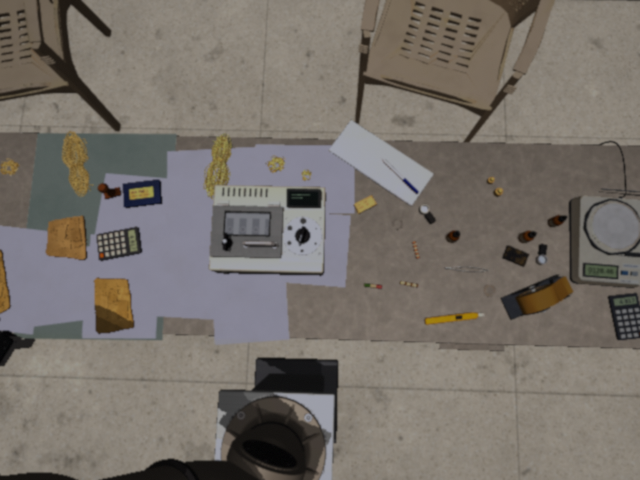

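View pics/side0.png

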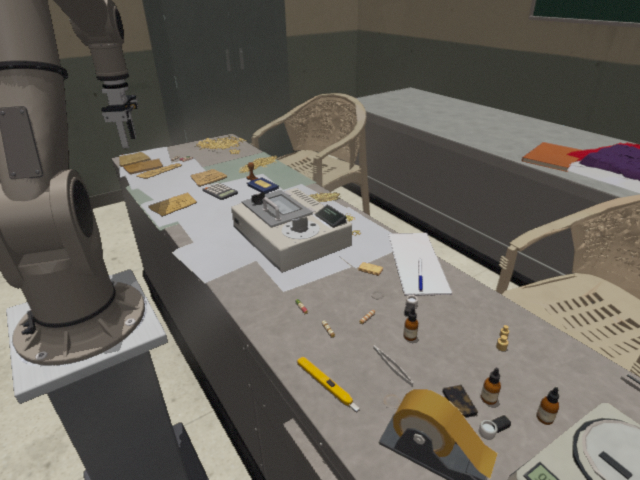

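```bash
cat > h.py <<'E'
import numpy as np, cv2
def K(c): 
    f=240/np.tan(np.radians(float(c["fovy"]))/2); return f,float(c["cx"]),float(c["cy"])
def cloud(c):
    f,cx,cy=K(c); z=c["range_z"]; v,u=np.mgrid[0:480,0:640]
    P=np.stack([(u-cx)/f*z,-(v-cy)/f*z,-z],-1); E=np.array(c["extrinsics"])
    W=P@E[:3,:3].T+E[:3,3]; W[z==0]=np.nan; return W
def atz(c,u,v,h):
    f,cx,cy=K(c);E=np.array(c["extrinsics"]); d=E[:3,:3]@np.array([(u-cx)/f,-(v-cy)/f,-1]); o=E[:3,3]
    return o+d*(h-o[2])/d[2]
def proj(c,P):
    f,cx,cy=K(c);E=np.array(c["extrinsics"]); q=(np.asarray(P,float)-E[:3,3])@E[:3,:3]
    return np.stack([cx+f*q[...,0]/-q[...,2],cy-f*q[...,1]/-q[...,2]],-1)
E
python3 - <<'E'
from h import *
for n,(a,b,w,h),s in (("top",(195,170,150,112),5),("top",(345,190,180,135),4),("side",(210,170,200,150),4)):
    c=np.load(n+"0.npz"); cv2.imwrite(f"pics/crop_{n}_{a}.png",cv2.resize(c["img"][b:b+h,a:a+w],None,fx=s,fy=s,interpolation=cv2.INTER_CUBIC))
c=np.load("top0.npz");W=cloud(c)
for u,v in [(417,250),(373,286),(410,284),(300,300),(212,187),(325,188),(325,270),(211,270),(303,236),(226,241),(262,244),(453,236),(465,268),(427,214)]: print(u,v,W[v,u].round(1))
E
```

```text
417 250 [ 553.  -385.1    1.6]
373 286 [ 446.4 -260.1    3.5]
410 284 [ 454.3 -363.1   11.8]
300 300 [401.3 -54.5   1.5]
212 187 [720.3 213.5  19.8]
325 188 [ 729.8 -115.9    3.9]
325 270 [ 488.6 -122.7   -2. ]
211 270 [472.5 183.1  77.7]
303 236 [568.5 -63.2  97.7]
226 241 [545.9 136.9 121.1]
262 244 [538.9  40.1 131.1]
453 236 [ 586.1 -473.3   58.1]
465 268 [ 504.8 -520.8    2. ]
427 214 [ 656.2 -411.5   15.7]
```

View pics/crop_top_195.png

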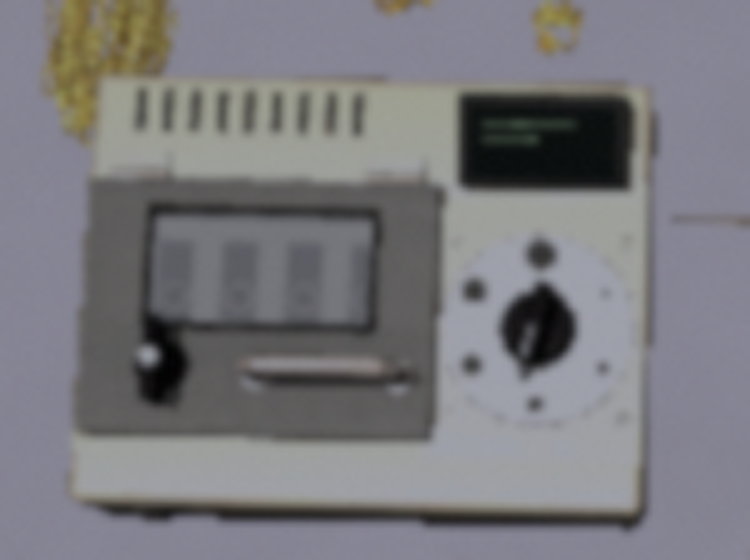

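View pics/crop_top_345.png

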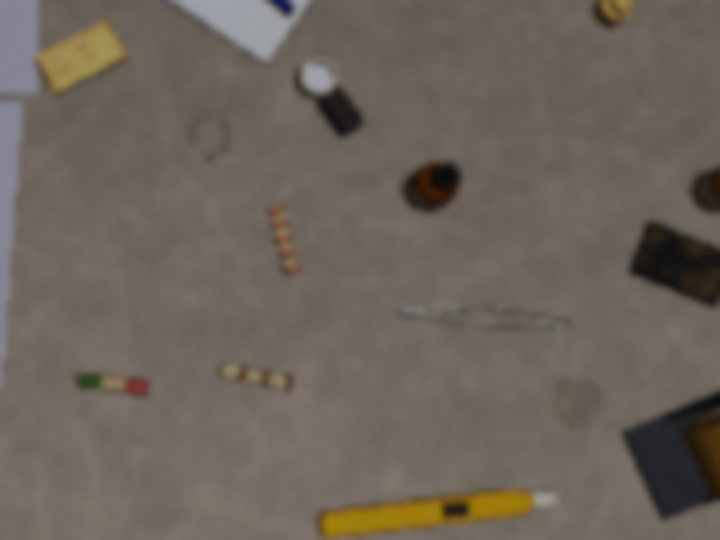

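View pics/crop_side_210.png

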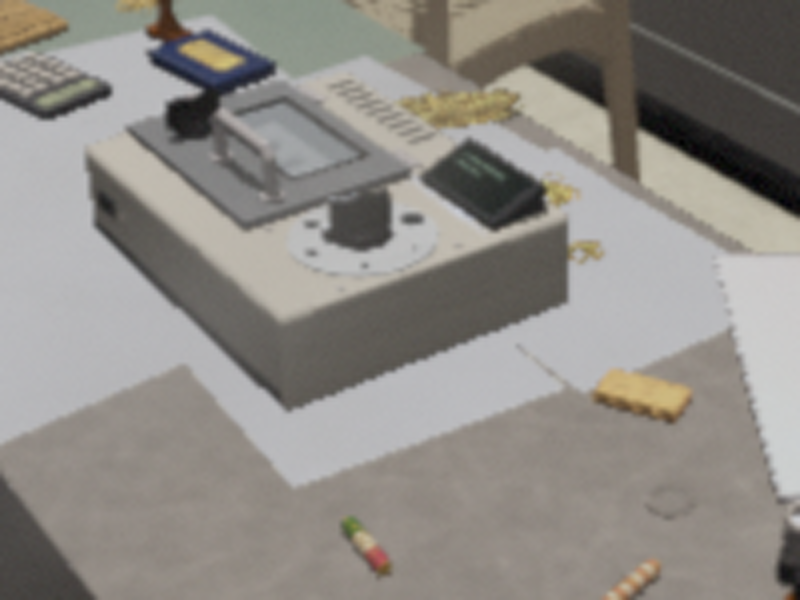

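```bash
cat > fit.py <<'E'
from h import *
from scipy.optimize import least_squares
T=np.load("top0.npz");S=np.load("side0.npz")
def a2w(p,P):
    x,y,t=p; P=np.asarray(P,float); c,s=np.cos(t),np.sin(t)
    return np.stack([x+c*P[...,0]-s*P[...,1],y+s*P[...,0]+c*P[...,1],P[...,2]],-1)
A=np.array([[-120,155,85],[-120,-155,85],[120,-155,85],[120,155,85]])
tp=np.array([[72,497],[640,512],[650,88],[102,78]])/5+[195,170]
sp=np.array([[87,152],[285,322],[568,215]])/4+[210,170]
def res(p,which="ts"):
    r=[]
    if "t" in which: r.append(proj(T,a2w(p,A))-tp)
    if "s" in which: r.append(proj(S,a2w(p,A[:3]))-sp)
    return np.concatenate(r).ravel()
if __name__=="__main__":
    for w in ("t","s","ts"):
        o=least_squares(res,[600,20,0],args=(w,)); print(w,o.x.round(3)); print(res(o.x,w).reshape(-1,2).round(2).tolist())
E
python3 fit.py
```

```text
t [5.90377e+02 3.35020e+01 3.00000e-03]
[[-1.06, 1.25], [0.93, 1.08], [1.23, -1.14], [-1.12, -1.43]]
s [5.91327e+02 2.94030e+01 7.00000e-03]
[[-1.73, -1.52], [-0.63, 0.25], [2.27, 0.02]]
ts [5.91202e+02 3.25100e+01 6.00000e-03]
[[-0.56, 1.11], [1.44, 0.62], [1.48, -1.58], [-0.87, -1.56], [-2.14, -1.93], [-1.38, -0.27], [1.54, -0.36]]
```

```bash
python3 - <<'E'
from h import *
for n in("top","side"):
    c=np.load(n+"0.npz");W=cloud(c)
    pts={"top":[("deckfront",265,264,3),("deckright",318,265,2),("doorL",216,220,2),("bench",300,300,4),("bench2",380,250,4),("bench3",440,290,4),("benchfar",100,190,3),("benchL",180,290,4)],"side":[("deckfront",260,225,2),("bench",260,310,4),("bench2",330,350,4),("benchL",200,260,3)]}[n]
    for nm,u,v,k in pts:
        w=W[v-k:v+k+1,u-k:u+k+1].reshape(-1,3); print(n,nm,np.nanmedian(w,0).round(1),np.nanstd(w[:,2]).round(1), np.median(c["range_z"][v-k:v+k+1,u-k:u+k+1]))
c=np.load("top0.npz");f,_,_=K(c);print(f)
# body extents in cloud z>70
W=cloud(c); m=(W[...,2]>70)&(W[...,2]<100)&(abs(W[...,0]-590)<180)&(abs(W[...,1]-33)<220)
w=W[m]; print(np.percentile(w,[1,2,50,98,99],axis=0).round(1))
v,u=np.where(m);print(u.min(),u.max(),v.min(),v.max())
E
```

```text
top deckfront [492.1  36.9  84.9] 2.2 1187.5847
top deckright [ 493.  -105.3   85.4] 1.9 1184.5153
top doorL [607.5 175.2  93.7] 2.0 1200.1022
top bench [ 4.013e+02 -5.450e+01  2.000e-01] 2.8 1254.6473
top bench2 [ 5.506e+02 -2.793e+02 -3.000e-01] 2.4 1274.8557
top bench3 [ 4.406e+02 -4.500e+02 -3.000e-01] 2.4 1253.2458
top benchfar [695.2 515.5  68.5] 31.2 1246.2827
top benchL [419.9 289.6   1.1] 2.6 1264.1562
side deckfront [490.9  23.7  85.5] 1.2 1240.3418
side bench [ 3.613e+02 -2.105e+02  3.000e-01] 1.2 1057.2201
side bench2 [ 4.239e+02 -4.151e+02  1.000e-01] 1.3 941.7534
side benchL [321.2  80.3   2.1] 1.2 1244.2823
442.86324012863275
[[ 474.3 -115.1   79.1]
 [ 476.4 -112.2   80.1]
 [ 586.6   40.    87.5]
 [ 706.7  183.8   97.7]
 [ 709.1  186.7   98.5]]
208 324 184 272
```

```bash
cat > ov.py <<'E'
from fit import *
def overlay(c,p,box,s,name,extra=[]):
    a,b,w,h=box; im=cv2.resize(c["img"][b:b+h,a:a+w],None,fx=s,fy=s,interpolation=cv2.INTER_CUBIC)
    def L(P,col):
        q=(proj(c,a2w(p,P))-[a,b]+.5)*s-.5
        cv2.polylines(im,[np.round(q*8).astype(np.int32)],False,col,1,cv2.LINE_AA,3)
    B=[[-120,155],[-120,-155],[120,-155],[120,155],[-120,155]]
    for z in (85,0): L([x+[z] for x in B],(0,255,0))
    for e in extra: L(*e)
    cv2.imwrite(name,im)
if __name__=="__main__":
    p=[590.8,32.5,0.005]
    hx=57
    D=[[hx-141,151,93.5],[hx-141,-41,93.5],[hx,-41,93.5],[hx,151,93.5],[hx-141,151,93.5]]
    bar=[[hx-108,55-32,131.5],[hx-108,55+32,131.5]]
    ex=[(D,(0,0,255)),(bar,(255,0,255))]
    overlay(T,p,(195,170,150,112),5,"pics/ov_t.png",ex)
    overlay(S,p,(210,170,200,150),4,"pics/ov_s.png",ex)
E
python3 ov.py
```

```text
(no output)
```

View pics/ov_t.png

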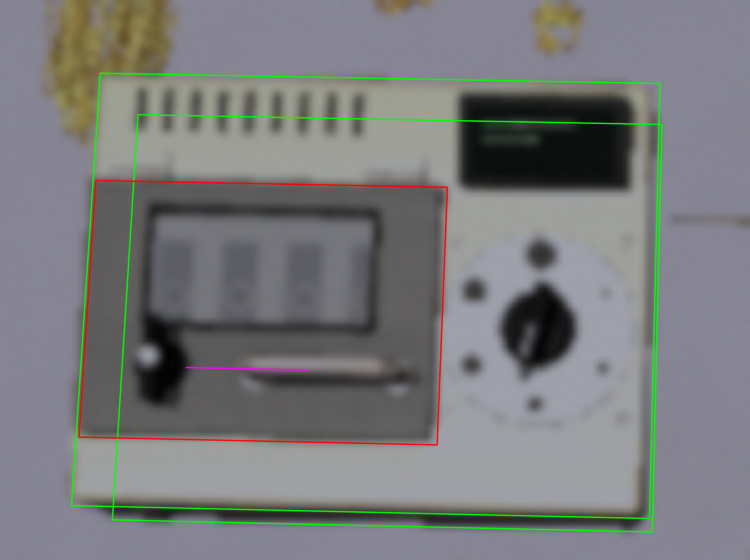

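View pics/ov_s.png

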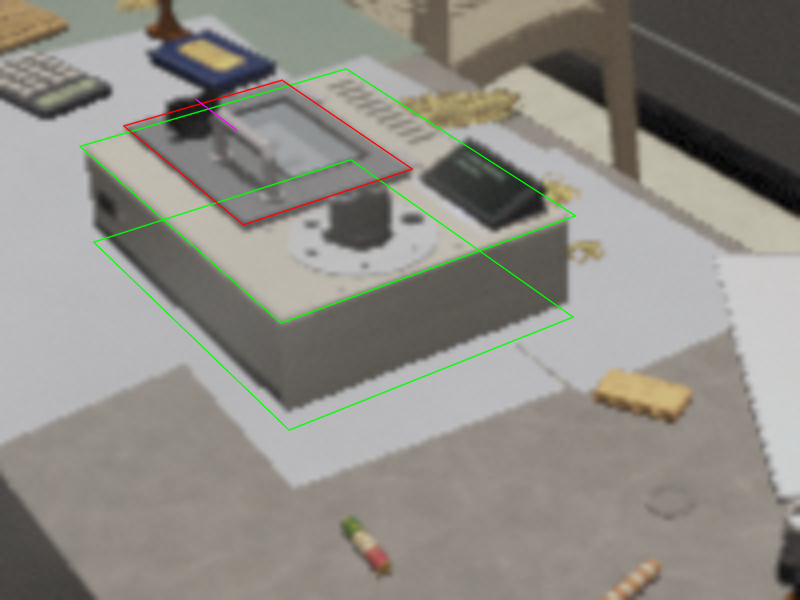

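```bash
cat >> h.py <<'E'
def tri(cs,uv):
    A=[];b=[]
    for c,(u,v) in zip(cs,uv):
        f,cx,cy=K(c);E=np.array(c["extrinsics"]); d=E[:3,:3]@np.array([(u-cx)/f,-(v-cy)/f,-1]); d/=np.linalg.norm(d)
        M=np.eye(3)-np.outer(d,d); A.append(M); b.append(M@E[:3,3])
    A=np.array(A);b=np.array(b)
    x=np.linalg.solve(A.sum(0),b.sum(0)); return x,[np.linalg.norm(M@x-bb) for M,bb in zip(A,b)]
E
python3 - <<'E'
from fit import *
def ct(x,y): return ((x+.5)/5-.5+195,(y+.5)/5-.5+170)
def cs(x,y): return ((x+.5)/4-.5+210,(y+.5)/4-.5+170)
print("barmid",tri([T,S],[ct(319,367),cs(245,147)]))
print("wing",tri([T,S],[ct(160,362),cs(192,117)]))
print("dial",tri([T,S],[ct(540,328),cs(362,212)]))
print("displ FL",tri([T,S],[ct(463,187),cs(427,180)]))
for y in (1,37,73,109):
    print(y,(proj(T,a2w([590.8,32.5,.005],[-1,y,62]))-[195,170]+.5)*5-.5)
W=cloud(T)
for n,(x0,x1,y0,y1) in {"bar":(245,395,355,380),"wing":(140,185,325,400),"dial":(505,575,285,372)}.items():
    x,y=np.meshgrid(np.arange(int(x0/5)+196,int(x1/5)+195),np.arange(int(y0/5)+170,int(y1/5)+171))
    w=W[y,x]; print(n); print(w[...,2].round(0))
E
```

```text
barmid (array([543.5361911 ,  51.90240437, 117.65933902]), [np.float64(0.19063629651380168), np.float64(0.19063629651384562)])
wing (array([544.91042815, 138.84913154, 107.11811554]), [np.float64(0.5985572651329552), np.float64(0.5985572651330413)])
dial (array([570.14358807, -63.22127912, 106.97326954]), [np.float64(1.2016331081487097), np.float64(1.2016331081488427)])
displ FL (array([652.16644366, -17.26190746,  86.05461103]), [np.float64(2.5093055912942064), np.float64(2.5093055912942948)])
1 [373.2970271  300.88577731]
37 [308.49880749 299.56590429]
73 [243.77740612 298.24759597]
109 [179.13268648 296.93084958]
bar
[[134. 136. 136. 137. 136. 135. 138. 137. 139. 138. 135. 137. 136. 135.
  136. 137. 134. 139. 135. 134. 138. 135. 134. 138. 134. 132. 130. 130.
   92.]
 [139. 135. 136. 133. 140. 135. 140. 135. 137. 138. 136. 136. 136. 135.
  140. 136. 141. 134. 138. 137. 135. 137. 135. 136. 142. 137. 135. 131.
  131.]
 [133. 136. 134. 138. 133. 138. 134. 134. 136. 137. 134. 135. 140. 135.
  138. 133. 134. 139. 136. 137. 131. 134. 135. 138. 137. 130. 135. 136.
  130.]
 [120. 111. 102.
[... 1664 characters left out ...]
94.  98.  94.  94.]
 [ 92.  95. 117. 121. 118. 118. 102.  96.  97.  95.  96.  95.  94.]
 [ 97. 116. 119. 119. 118. 121.  98.  94.  99.  96.  94.  94.  88.]
 [ 99. 120. 118. 118. 118. 113.  92.  98.  97.  97.  nan  93.  88.]
 [ 94. 117. 116. 117. 119. 107.  94.  97.  92.  99.  96.  90.  83.]
 [117. 119. 120. 117. 119.  97.  95.  91.  92.  91.  94.  84.  83.]
 [119. 117. 117. 118. 116.  91.  98.  94. 101.  92.  89.  88.  87.]
 [ 88. 115. 117. 120. 107.  95.  97.  95.  91.  84.  83.  87.  88.]
 [ 87. 101. 106. 109. 100.  91.  88.  84.  87.  87.  86.  82.  87.]
 [ 87.  97. 103.  96.  83.  82.  86.  86.  83.  88.  90.  86.  90.]
 [ 85.  99.  92.  92.  86.  81.  86.  84.  86.  85.  84.  89.  83.]]
```

```bash
cat > seg.py <<'E'
from h import *
def seg(c,zlo,zhi,xr,yr):
    W=cloud(c); m=(W[...,2]>zlo)&(W[...,2]<zhi)&(W[...,0]>xr[0])&(W[...,0]<xr[1])&(W[...,1]>yr[0])&(W[...,1]<yr[1])
    n,l,st,ce=cv2.connectedComponentsWithStats(m.astype(np.uint8),connectivity=8)
    k=1+np.argmax(st[1:,4]); return l==k
def onplane(c,m,h):
    v,u=np.where(m); P=np.array([atz(c,a,b,h) for a,b in zip(u,v)])[:,:2]
    r=cv2.minAreaRect(P.astype(np.float32))
    mu=P.mean(0); w,V=np.linalg.eigh(np.cov((P-mu).T)); ax=V[:,1]
    t=(P-mu)@ax; s=(P-mu)@V[:,0]
    return mu.round(1),np.degrees(np.arctan2(ax[1],ax[0])).round(1),(np.ptp(t).round(1),np.ptp(s).round(1)),"mid",(mu+ax*(t.max()+t.min())/2+V[:,0]*(s.max()+s.min())/2).round(1),len(P)
if __name__=="__main__":
    for n in ("top","side"):
        c=np.load(n+"0.npz"); print(n)
        print("pull",onplane(c,seg(c,127,145,(510,570),(0,110)),136.5))
        print("wing",onplane(c,seg(c,117,132,(500,590),(115,165)),125.5))
        print("dial",onplane(c,seg(c,111,125,(530,610),(-100,-30)),118.5))
        if n=="side":
            for nm,b in {"A":((400,500),(-310,-220)),"B":((410,500),(-410,-320)),"C":((510,600),(-430,-340))}.items():
                print(nm,onplane(c,seg(c,6,16,*b),11))
        else:
            for nm,b in {"A":((400,500),(-310,-220)),"B":((410,500),(-410,-320)),"C":((510,600),(-430,-340))}.items():
                print(nm,onplane(c,seg(c,6,18,*b),11))
E
python3 seg.py
```

```text
top
pull (array([541.9,  48.9]), np.float64(90.3), (np.float64(83.3), np.float64(9.1)), 'mid', array([541.9,  49.9]), 122)
wing (array([546.2, 140.9]), np.float64(179.6), (np.float64(45.2), np.float64(10.9)), 'mid', array([546.5, 141.1]), 70)
dial (array([571.3, -58.9]), np.float64(165.3), (np.float64(42.8), np.float64(11.5)), 'mid', array([571.5, -59.1]), 71)
A (array([ 448.4, -257.7]), np.float64(85.1), (np.float64(48.3), np.float64(10.8)), 'mid', array([ 448.1, -257.7]), 58)
B (array([ 455.7, -359.8]), np.float64(81.4), (np.float64(48.6), np.float64(9.8)), 'mid', array([ 456. , -359.2]), 55)
C (array([ 553.2, -377.9]), np.float64(-165.7), (np.float64(48.4), np.float64(10.2)), 'mid', array([ 554.3, -377.2]), 53)
side
pull (array([536.8,  38.4]), np.float64(88.7), (np.float64(90.9), np.float64(16.6)), 'mid', array([535.7,  37.9]), 66)
wing (array([541.5, 130.8]), np.float64(-171.7), (np.float64(50.3), np.float64(26.3)), 'mid', array([541.3, 130.5]), 54)
dial (array([567.1, -67.2]), np.float64(169.9), (np.float64(45.0), np.float64(24.8)), 'mid', array([567.3, -67.3]), 67)
A (array([ 445. , -262.7]), np.float64(84.3), (np.float64(52.1), np.float64(11.1)), 'mid', array([ 445. , -262.2]), 62)
B (array([ 453. , -364.8]), np.float64(80.8), (np.float64(54.0), np.float64(11.2)), 'mid', array([ 453. , -363.7]), 79)
C (array([ 550.5, -383.8]), np.float64(-166.4), (np.float64(52.0), np.float64(12.3)), 'mid', array([ 550.5, -384.2]), 73)
```

```bash
cat > plan.py <<'E'
import sys, numpy as np
from scipy.spatial.transform import Rotation as R
from workcell import robot
def st():
    s=robot.observe(); q=s["tool_rot"]; r=R.from_quat([q[1],q[2],q[3],q[0]]).as_matrix()
    return s,r
def plan(x,y,z,phi=None,maxmm=60,maxdeg=10):
    s,r=st(); p=s["ee_pos"]; f0=np.degrees(np.arctan2(r[1,0],r[0,0]))
    d=np.array([x,y,z])-p; df=0 if phi is None else (phi-f0+180)%360-180
    print("t %.2f pos %s phi %.1f tilt %.2fdeg F %s w %.1f q %s"%(s["clock"],p.round(1),f0,np.degrees(np.arccos(min(1,-r[2,2]))),s["force"].round(1),s["gripper_width"],s["joint_pos"].round(2)))
    n=max(1,int(np.ceil(max(np.linalg.norm(d)/maxmm,abs(df)/maxdeg))))
    rows=[]
    for i in range(n):
        a=np.radians(f0+df*i/n); c,sn=np.cos(a),np.sin(a); st_=d/n
        rows.append([round(c*st_[0]+sn*st_[1],1),round(sn*st_[0]-c*st_[1],1),round(-st_[2],1),round(-np.radians(df/n),3)])
    for i in range(0,n,5): print(sum(rows[i:i+5],[]))
if __name__=="__main__":
    a=[float(v) if v!="-" else None for v in sys.argv[1:]]; plan(*a)
E
python3 plan.py 546.5 141 205 180
```

```text
t 0.10 pos [303.6 602.4 204.9] phi 153.3 tilt 0.07deg F [ 0.2 -0.2 -0.3] w 94.0 q [-1.25  0.43  0.07  1.61 -0.03  1.11 -0.07]
[np.float64(-47.2), np.float64(-33.6), np.float64(-0.0), np.float64(-0.052), np.float64(-45.4), np.float64(-36.0), np.float64(-0.0), np.float64(-0.052), np.float64(-43.4), np.float64(-38.3), np.float64(-0.0), np.float64(-0.052), np.float64(-41.4), np.float64(-40.5), np.float64(-0.0), np.float64(-0.052), np.float64(-39.2), np.float64(-42.6), np.float64(-0.0), np.float64(-0.052)]
[np.float64(-37.0), np.float64(-44.6), np.float64(-0.0), np.float64(-0.052), np.float64(-34.6), np.float64(-46.5), np.float64(-0.0), np.float64(-0.052), np.float64(-32.2), np.float64(-48.2), np.float64(-0.0), np.float64(-0.052), np.float64(-29.6), np.float64(-49.8), np.float64(-0.0), np.float64(-0.052)]
```

Emit:
play_rows(
  targets=[-47,-34,0,-0.052,-45,-36,0,-0.052,-43,-38,0,-0.052,-41,-40,0,-0.052,-39,-43,0,-0.052],
  hand=50,
)

```text
clock: 0.72
ee_pos: [437.8, 345.4, 205.3]
tool_rot: [-0.0, 0.102, 0.995, -0.0]
force: [0.8, 1.0, 0.8]
gripper_width: 50.3
```

Emit:
play_rows(
  targets=[-37,-45,0,-0.052,-35,-46,0,-0.052,-32,-48,0,-0.052,-30,-50,0,-0.052,0,0,0,0],
)

```text
clock: 1.35
ee_pos: [547.6, 137.3, 205.3]
tool_rot: [0.0, 0.002, 1.0, -0.001]
force: [-0.1, 0.8, 0.5]
gripper_width: 49.9
```

```bash
python3 plan.py 546.5 141 150 180; cat > snap.py <<'E'
import sys
from workcell import eyes
from h import *
name,box,s=sys.argv[1],[int(v) for v in sys.argv[2].split(",")],int(sys.argv[3])
out=sys.argv[4]
c=eyes.capture(name); np.savez(out+".npz",**c); a,b,w,h=box
cv2.imwrite("pics/"+out+".png",cv2.resize(c["img"][b:b+h,a:a+w],None,fx=s,fy=s,interpolation=cv2.INTER_CUBIC))
E
python3 snap.py side 210,120,200,150 4 s1; python3 snap.py top 195,170,150,112 5 t1
```

```text
t 1.35 pos [547.6 137.3 205.3] phi 179.7 tilt 0.08deg F [-0.1  0.8  0.5] w 49.9 q [-0.56  0.25  0.23  1.87 -0.06  1.03  1.27]
[np.float64(1.1), np.float64(3.7), np.float64(55.3), np.float64(-0.005)]
```

View pics/s1.png

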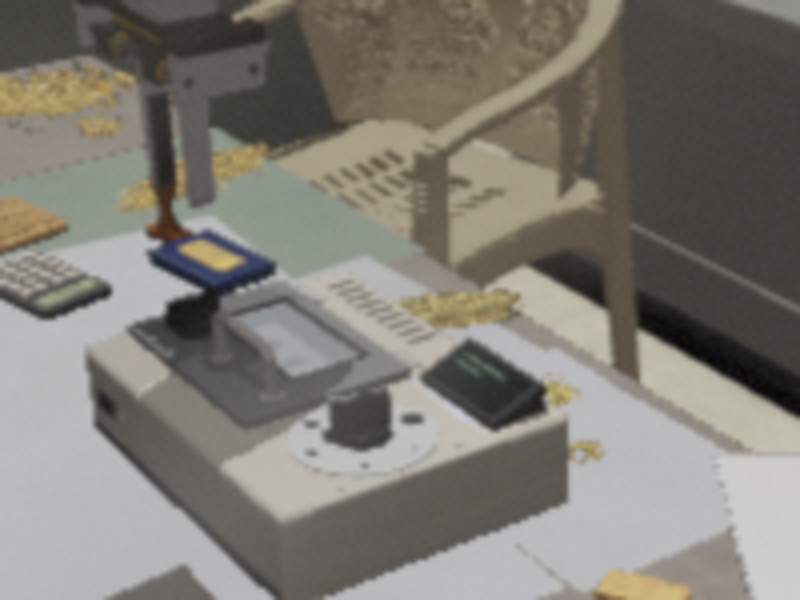

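View pics/t1.png

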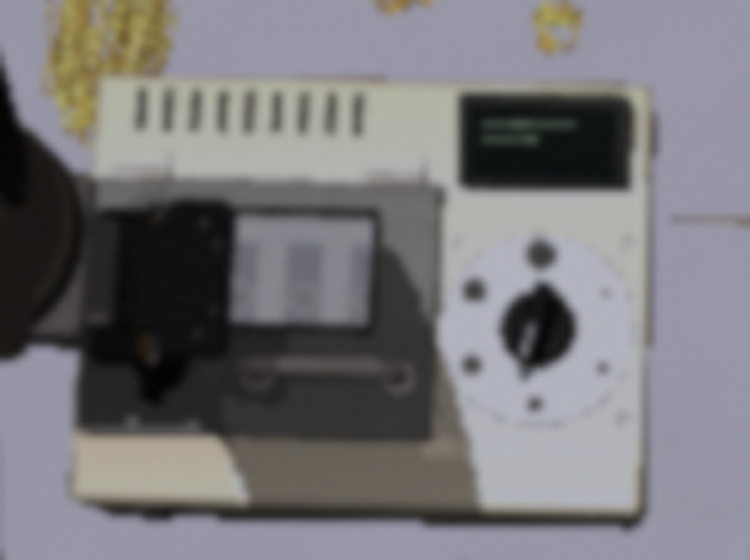

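Emit:
play_rows(
  targets=[0,2,0,0.18,0,0,0,0.18,0,0,0,0.18,0,0,0,0.18,0,0,0,0.18],
)

```text
clock: 2.08
ee_pos: [545.3, 146.0, 205.3]
tool_rot: [-0.0, 0.436, 0.9, 0.0]
force: [0.1, -0.5, -0.8]
gripper_width: 50.0
```

Emit:
play_rows(
  targets=[0,0,0,0.18,0,0,0,0.18,0,0,0,0.18,0,0,0,0.18,0,0,0,0.18],
)

```text
clock: 2.7
ee_pos: [545.3, 146.0, 205.3]
tool_rot: [-0.0, 0.784, 0.621, -0.0]
force: [0.3, 0.7, 1.0]
gripper_width: 50.3
```

Emit:
play_rows(
  targets=[0,0,0,0.18,0,0,0,0.18,0,0,0,0.18,0,0,0,0.18,0,0,0,0.18],
)

```text
clock: 3.32
ee_pos: [545.3, 146.0, 205.2]
tool_rot: [-0.0, 0.976, 0.218, -0.0]
force: [-0.2, -0.4, 0.0]
gripper_width: 50.0
```

```bash
python3 plan.py 546.5 141 140 0; python3 - <<'E'
from h import *
c=np.load("s1.npz"); 
for P in ([547.6-8,137.3-25,205],[547.6+8,137.3-25,205],[547.6-8,137.3-37.5,205],[547.6+8,137.3-37.5,205]):
    print((proj(c,P)-[210,120]+.5)*4-.5)
E
```

```text
t 3.33 pos [545.3 146.  205.2] phi 25.2 tilt 0.04deg F [-0.2 -0.4  0. ] w 50.0 q [-0.94  0.29  0.69  1.89 -0.21  1.04 -1.29]
[np.float64(-0.4), np.float64(1.7), np.float64(21.7), np.float64(0.146), np.float64(-0.1), np.float64(1.7), np.float64(21.7), np.float64(0.146), np.float64(0.1), np.float64(1.7), np.float64(21.7), np.float64(0.146)]
[190.48578798 209.27749769]
[210.26624816 204.1926714 ]
[198.46375907 214.73847098]
[218.33593086 209.58537903]
```

Emit:
play_rows(
  targets=[0,2,21,0.146,0,2,21,0.146,0,1,21,0.146,0,0,0,0,0,0,0,0],
)

```text
clock: 3.95
ee_pos: [547.7, 140.4, 143.1]
tool_rot: [-0.0, 1.0, 0.005, 0.0]
force: [0.3, -0.8, 0.5]
gripper_width: 49.9
```

```bash
python3 plan.py 546.5 141 103 0;python3 snap.py side 210,120,200,150 4 s2; python3 snap.py top 195,170,150,112 5 t2
```

```text
t 3.95 pos [547.7 140.4 143.1] phi 0.5 tilt 0.02deg F [ 0.3 -0.8  0.5] w 49.9 q [-0.96  0.39  0.75  1.95 -0.33  0.92 -1.6 ]
[np.float64(-1.2), np.float64(-0.6), np.float64(40.1), np.float64(0.009)]
```

View pics/s2.png

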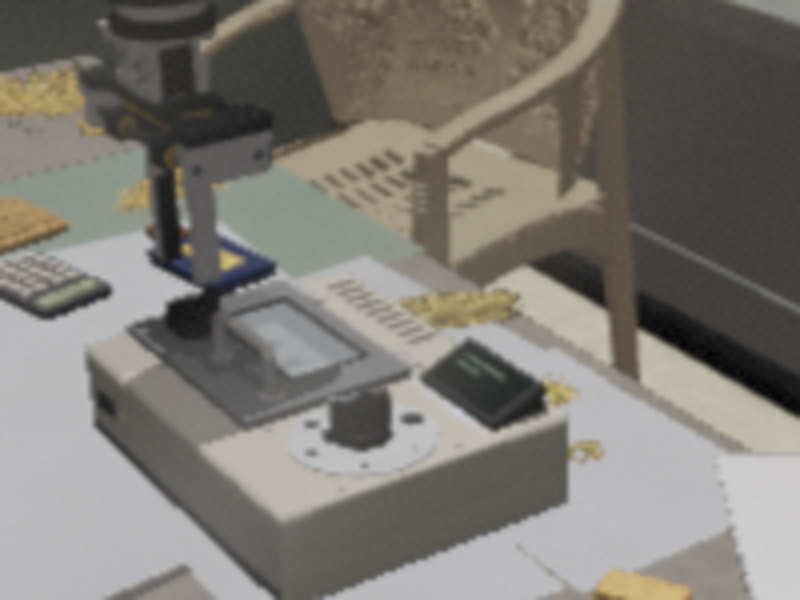

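Emit:
play_rows(
  targets=[-1,-0.5,20,0.009,0,0,20,0,0,0,0,0,0,0,0,0],
)

```text
clock: 4.55
ee_pos: [547.0, 139.8, 102.9]
tool_rot: [0.0, 1.0, -0.002, 0.0]
force: [-0.0, 0.3, -0.3]
gripper_width: 50.0
```

Emit:
play_rows(
  targets=[0,0,0,0,0,0,0,0,0,0,0,0,0,0,0,0],
  hand=0,
)

```text
clock: 5.05
ee_pos: [546.8, 139.0, 102.7]
tool_rot: [0.0, 1.0, -0.002, 0.0]
force: [-3.0, -4.8, 6.8]
gripper_width: 16.9
```

Emit:
play_rows(
  targets=[0,0,0,0,0,0,0,0],
)

```text
clock: 5.3
ee_pos: [546.8, 139.0, 102.8]
tool_rot: [0.0, 1.0, -0.002, 0.0]
force: [-1.5, -6.2, 5.4]
gripper_width: 17.1
```

```bash
python3 plan.py 546.5 141 103 0;python3 snap.py side 210,120,200,150 4 s3; python3 snap.py top 195,170,150,112 5 t3
```

```text
t 5.30 pos [546.8 139.  102.8] phi -0.3 tilt 0.04deg F [-1.5 -6.2  5.4] w 17.1 q [-0.92  0.45  0.71  1.98 -0.39  0.85 -1.57]
[np.float64(-0.3), np.float64(-2.0), np.float64(-0.2), np.float64(-0.005)]
```

View pics/s3.png

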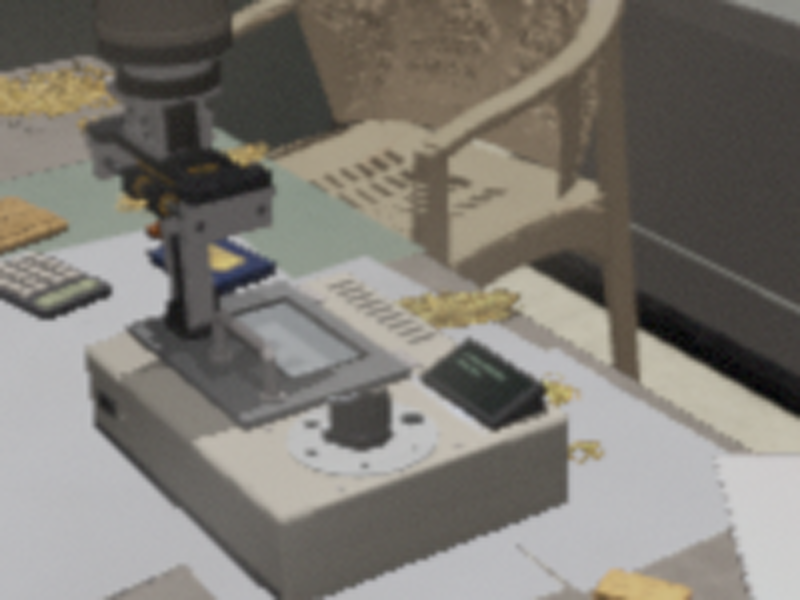

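Emit:
play_rows(
  targets=[0,0,0,0,0,0,0,0,0,0,-7.5,0,0,0,0,0],
  hand=30,
)

```text
clock: 5.9
ee_pos: [547.1, 140.2, 110.6]
tool_rot: [-0.0, 1.0, -0.002, 0.0]
force: [-0.4, 0.2, 0.2]
gripper_width: 30.5
```

Emit:
play_rows(
  targets=[0,0,0,0,0,0,0,0,0,0,0,0,0,0,0,0,0,0,0,0],
  hand=0,
)

```text
clock: 6.52
ee_pos: [546.6, 139.0, 109.9]
tool_rot: [0.001, 1.0, -0.002, -0.0]
force: [-1.4, -5.4, 2.8]
gripper_width: 8.8
```

Emit:
play_rows(
  targets=[0,1.5,0,-0.1,0,0,0,-0.15,0,0,0,-0.15,0,0,0,-0.15,0,0,0,-0.15],
)

```text
clock: 7.15
ee_pos: [546.6, 138.7, 109.9]
tool_rot: [-0.0, 0.939, 0.343, -0.0]
force: [-1.1, -0.3, -1.0]
gripper_width: 8.4
```

```bash
python3 plan.py 546.5 139 110 90 60 8;python3 snap.py top 195,170,150,112 5 t4
```

```text
t 7.15 pos [546.6 138.7 109.9] phi 40.1 tilt 0.02deg F [-1.1 -0.3 -1. ] w 8.4 q [-0.79  0.4   0.54  1.97 -0.27  0.85 -0.98]
[np.float64(0.0), np.float64(-0.0), np.float64(-0.0), np.float64(-0.124), np.float64(0.0), np.float64(-0.0), np.float64(-0.0), np.float64(-0.124), np.float64(0.0), np.float64(-0.0), np.float64(-0.0), np.float64(-0.124), np.float64(0.0), np.float64(-0.0), np.float64(-0.0), np.float64(-0.124), np.float64(0.0), np.float64(-0.0), np.float64(-0.0), np.float64(-0.124)]
[np.float64(0.0), np.float64(-0.0), np.float64(-0.0), np.float64(-0.124), np.float64(0.0), np.float64(-0.0), np.float64(-0.0), np.float64(-0.124)]
```

View pics/t4.png

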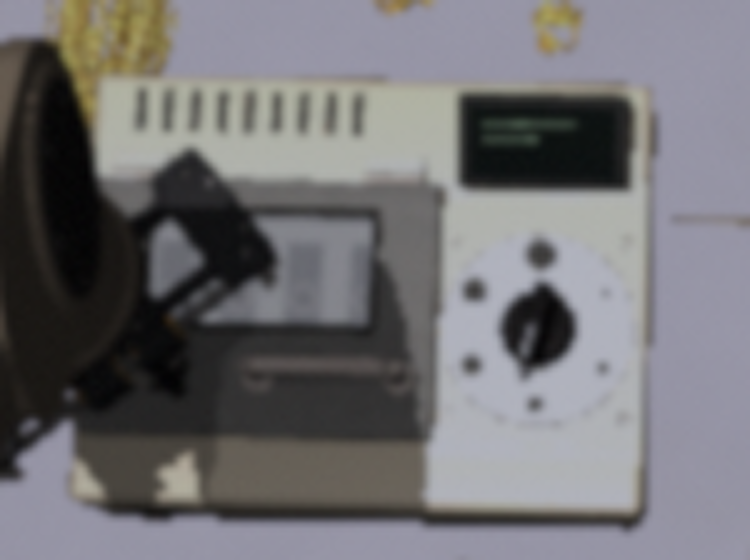

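Emit:
play_rows(
  targets=[0,0,0,-0.17,0,0,0,-0.17,0,0,0,-0.17,0,0,0,-0.17,0,0,0,-0.17],
)

```text
clock: 7.82
ee_pos: [546.7, 138.6, 109.9]
tool_rot: [-0.0, 0.715, 0.699, 0.0]
force: [0.3, 0.9, -0.9]
gripper_width: 8.8
```

Emit:
play_rows(
  targets=[0,0,0,-0.03,0,0,0,0],
)

```text
clock: 8.07
ee_pos: [546.7, 138.6, 109.9]
tool_rot: [-0.0, 0.707, 0.707, 0.0]
force: [1.1, 1.6, -1.2]
gripper_width: 8.7
```

Emit:
play_rows(
  targets=[0,0,0,0,0,0,0,0,0,0,0,0,0,0,0,0,0,0,-30,0],
  hand=30,
)

```text
clock: 8.7
ee_pos: [545.4, 138.1, 138.7]
tool_rot: [-0.001, 0.705, 0.709, -0.002]
force: [-0.0, -0.5, 0.7]
gripper_width: 30.3
```

```bash
python3 plan.py 541.9 49.5 160 90;python3 snap.py side 210,120,200,150 4 s5
```

```text
t 8.70 pos [545.4 138.1 138.7] phi 90.3 tilt 0.21deg F [-0.  -0.5  0.7] w 30.3 q [-0.65  0.33  0.35  1.94 -0.14  0.9  -0.22]
[np.float64(-44.3), np.float64(-2.0), np.float64(-10.6), np.float64(0.002), np.float64(-44.3), np.float64(-1.9), np.float64(-10.6), np.float64(0.002)]
```

View pics/s5.png

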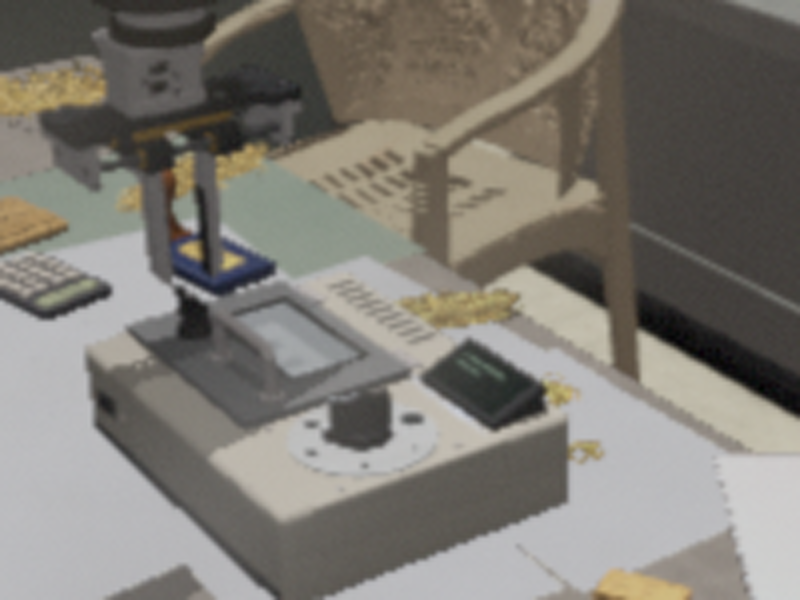

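Emit:
play_rows(
  targets=[-45,-2,-15,0,-45,-2,-8,0,0,0,0,0,0,0,0,0],
)

```text
clock: 9.25
ee_pos: [543.2, 49.0, 163.0]
tool_rot: [-0.0, 0.705, 0.709, 0.0]
force: [0.5, 0.3, -0.2]
gripper_width: 29.8
```

```bash
python3 plan.py 541.9 48.5 112.5 90;python3 snap.py side 210,120,200,150 4 s6
```

```text
t 9.25 pos [543.2  49.  163. ] phi 90.3 tilt 0.02deg F [ 0.5  0.3 -0.2] w 29.8 q [-0.53  0.27  0.39  1.96 -0.13  0.93 -0.08]
[np.float64(-0.5), np.float64(-1.3), np.float64(50.5), np.float64(0.005)]
```

View pics/s6.png

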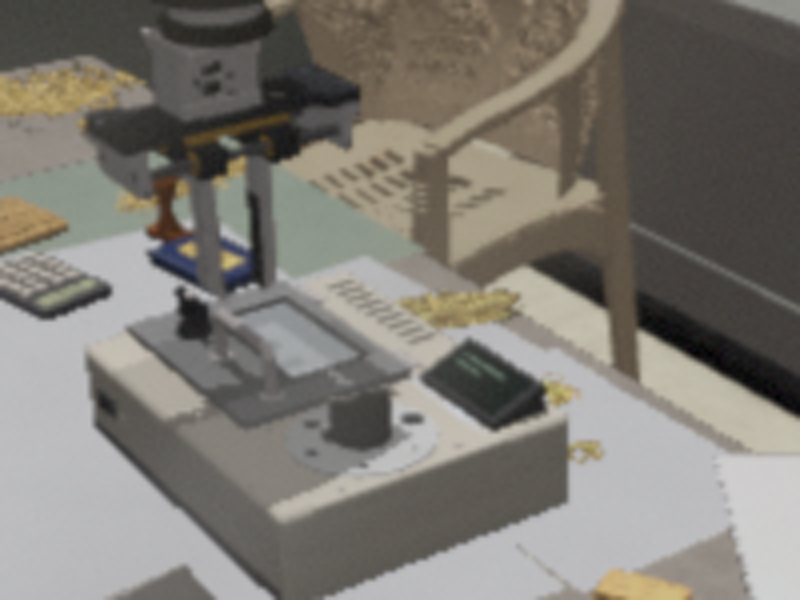

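Emit:
play_rows(
  targets=[0,-1.3,25,0.005,0,0,25,0,0,0,0,0,0,0,0,0],
)

```text
clock: 9.8
ee_pos: [542.2, 49.0, 113.5]
tool_rot: [0.0, 0.707, 0.707, 0.0]
force: [-0.8, 0.3, 0.4]
gripper_width: 29.7
```

Emit:
play_rows(
  targets=[0,0,0,0,0,0,0,0,0,0,0,0,0,0,0,0],
  hand=0,
)

```text
clock: 10.3
ee_pos: [543.0, 48.6, 113.6]
tool_rot: [0.001, 0.707, 0.707, 0.001]
force: [4.7, -0.0, -1.4]
gripper_width: 9.3
```

```bash
python3 - <<'E'
import numpy as np
r=np.hypot(108,46);a=np.pi-np.arctan2(46,108)
t=np.linspace(0,1.65,21);x=r*np.cos(a-t);z=r*np.sin(a-t)
rows=[[0,round(dx,1),round(-dz,1),0] for dx,dz in zip(np.diff(x),np.diff(z))]
for i in range(0,20,5): print(sum(rows[i:i+5],[]))
print(x[-1],z[-1])
E
```

```text
[0, np.float64(4.2), np.float64(-8.7), 0, 0, np.float64(4.9), np.float64(-8.4), 0, 0, np.float64(5.5), np.float64(-7.9), 0, 0, np.float64(6.2), np.float64(-7.5), 0, 0, np.float64(6.8), np.float64(-6.9), 0]
[0, np.float64(7.3), np.float64(-6.3), 0, 0, np.float64(7.8), np.float64(-5.7), 0, 0, np.float64(8.3), np.float64(-5.1), 0, 0, np.float64(8.6), np.float64(-4.4), 0, 0, np.float64(9.0), np.float64(-3.6), 0]
[0, np.float64(9.2), np.float64(-2.9), 0, 0, np.float64(9.4), np.float64(-2.1), 0, 0, np.float64(9.6), np.float64(-1.3), 0, 0, np.float64(9.7), np.float64(-0.5), 0, 0, np.float64(9.7), np.float64(0.3), 0]
[0, np.float64(9.6), np.float64(1.1), 0, 0, np.float64(9.5), np.float64(1.9), 0, 0, np.float64(9.3), np.float64(2.6), 0, 0, np.float64(9.1), np.float64(3.4), 0, 0, np.float64(8.8), np.float64(4.1), 0]
54.40084730000753 104.02186218791348
```

Emit:
play_rows(
  targets=[0,5,-8.7,0,0,5,-8.4,0,0,5.5,-7.9,0,0,6.2,-7.5,0,0,6.8,-6.9,0],
)

```text
clock: 10.92
ee_pos: [568.4, 48.6, 152.6]
tool_rot: [-0.002, 0.707, 0.707, -0.002]
force: [-14.8, 1.2, 4.4]
gripper_width: 9.2
```

```bash
python3 plan.py 570 49 152 90;python3 snap.py side 210,120,200,150 4 s7
```

```text
t 10.93 pos [568.4  48.6 152.6] phi 90.0 tilt 0.26deg F [-14.8   1.2   4.4] w 9.2 q [-0.51  0.33  0.39  1.91 -0.15  0.93 -0.05]
[np.float64(0.4), np.float64(1.6), np.float64(0.6), np.float64(0.0)]
```

View pics/s7.png

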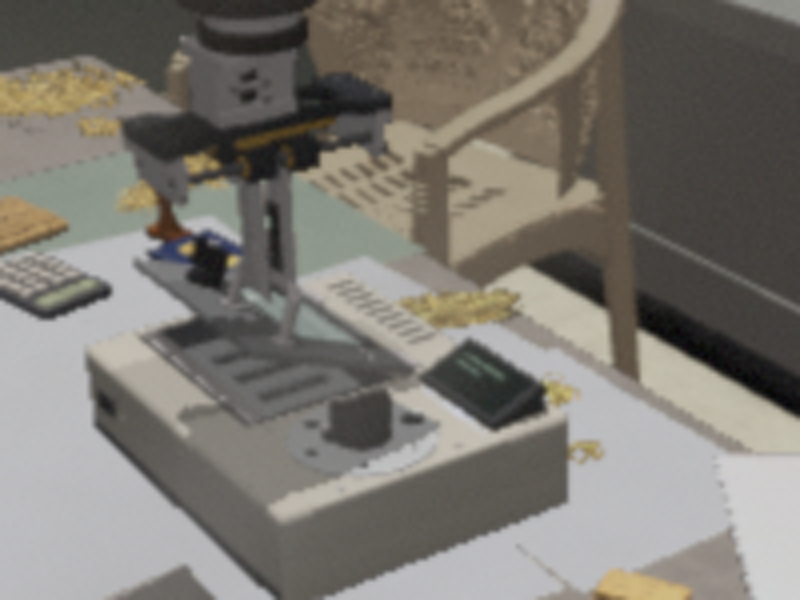

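Emit:
play_rows(
  targets=[0,6.5,-6.3,0,0,7.5,-5.7,0,0,8.3,-5.1,0,0,8.6,-4.4,0,0,9,-3.6,0],
)

```text
clock: 11.6
ee_pos: [609.7, 48.5, 178.8]
tool_rot: [-0.001, 0.707, 0.707, -0.0]
force: [-9.9, 1.0, 6.7]
gripper_width: 9.1
```

Emit:
play_rows(
  targets=[0,9.2,-2.9,0,0,9.4,-2.1,0,0,9.6,-1.3,0,0,9.7,-0.5,0,0,9.7,0.3,0],
)

```text
clock: 12.22
ee_pos: [658.4, 48.4, 184.8]
tool_rot: [0.0, 0.707, 0.707, 0.0]
force: [-5.3, -0.6, 4.0]
gripper_width: 9.0
```

```bash
python3 plan.py 655 49 184 90;python3 snap.py side 210,120,200,150 4 s8
```

```text
t 12.22 pos [658.4  48.4 184.8] phi 90.0 tilt 0.02deg F [-5.3 -0.6  4. ] w 9.0 q [-0.46  0.44  0.39  1.68 -0.19  1.06 -0.01]
[np.float64(0.6), np.float64(-3.4), np.float64(0.8), np.float64(-0.0)]
```

View pics/s8.png

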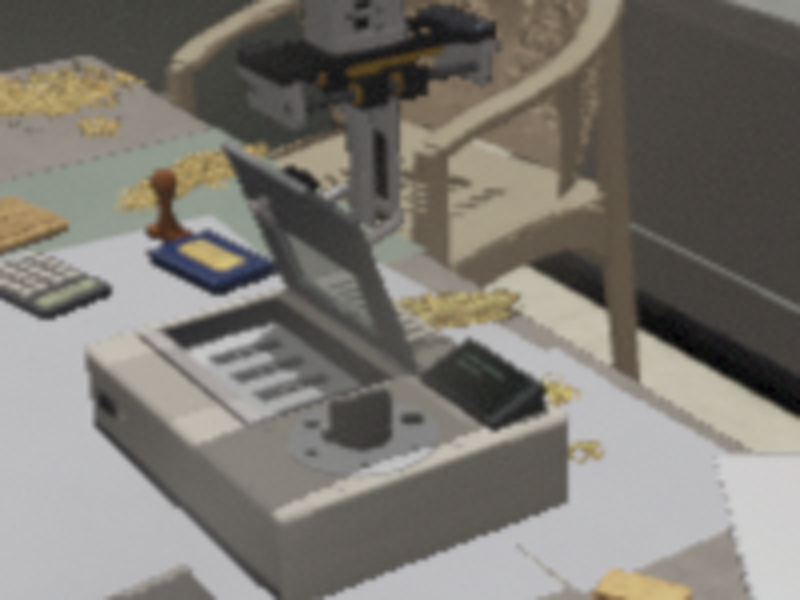

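Hatch is at about 1.25 rad; continue to about 1.65.

Emit:
play_rows(
  targets=[0,9.6,1.1,0,0,9.5,1.9,0,0,9.3,2.6,0,0,9.1,3.4,0,0,8.8,4.1,0],
)

```text
clock: 12.9
ee_pos: [704.7, 48.4, 170.5]
tool_rot: [-0.0, 0.707, 0.707, -0.0]
force: [-3.4, -0.3, 2.8]
gripper_width: 8.6
```

Emit:
play_rows(
  targets=[0,0,0,0,0,0,0,0,0,0,0,0],
)

```text
clock: 13.28
ee_pos: [704.1, 48.3, 170.8]
tool_rot: [0.0, 0.707, 0.707, -0.0]
force: [2.5, -1.6, -3.0]
gripper_width: 9.1
```

Emit:
play_rows(
  targets=[0,0,0,0,0,0,0,0,0,0,-20,0,0,0,-40,0,0,0,-40,0],
  hand=26,
)

```text
clock: 13.9
ee_pos: [704.1, 48.4, 273.6]
tool_rot: [0.0, 0.707, 0.707, 0.0]
force: [0.2, 0.0, -1.0]
gripper_width: 26.0
```

```bash
python3 plan.py 571 -59 240 165;python3 snap.py side 210,120,200,150 4 s9
```

```text
t 13.90 pos [704.1  48.4 273.6] phi 90.0 tilt 0.04deg F [ 0.2  0.  -1. ] w 26.0 q [-0.44  0.45  0.41  1.46 -0.18  1.26 -0.01]
[np.float64(-13.4), np.float64(-16.6), np.float64(4.2), np.float64(-0.164), np.float64(-10.5), np.float64(-18.6), np.float64(4.2), np.float64(-0.164), np.float64(-7.4), np.float64(-20.1), np.float64(4.2), np.float64(-0.164), np.float64(-4.0), np.float64(-21.0), np.float64(4.2), np.float64(-0.164), np.float64(-0.5), np.float64(-21.4), np.float64(4.2), np.float64(-0.164)]
[np.float64(3.0), np.float64(-21.2), np.float64(4.2), np.float64(-0.164), np.float64(6.4), np.float64(-20.4), np.float64(4.2), np.float64(-0.164), np.float64(9.6), np.float64(-19.1), np.float64(4.2), np.float64(-0.164)]
```

View pics/s9.png

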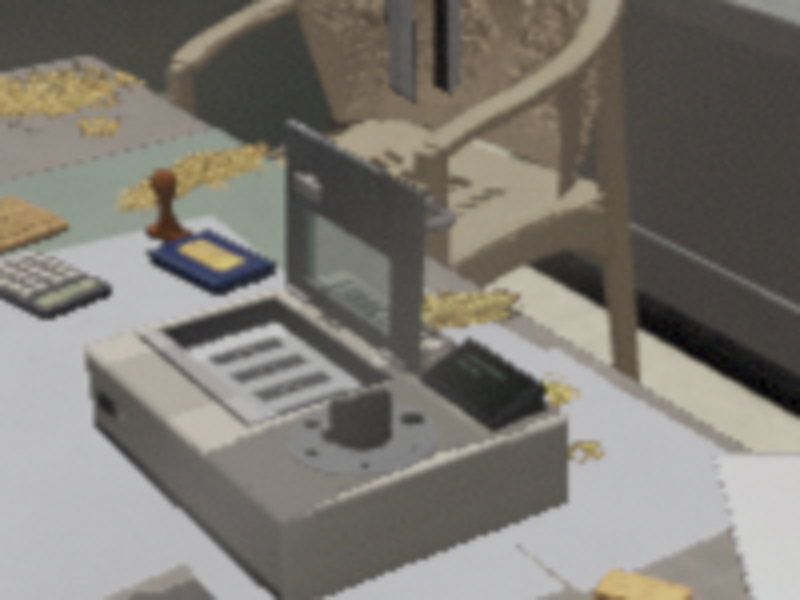

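Emit:
play_rows(
  targets=[-13,-17,0,-0.164,-10.5,-19,0,-0.164,-7,-20,0,-0.164,-4,-21,0,-0.164,-0.5,-21,0,-0.164],
)

```text
clock: 14.58
ee_pos: [620.1, -18.3, 272.3]
tool_rot: [0.001, 0.364, 0.931, 0.0]
force: [-0.2, 0.5, -0.4]
gripper_width: 25.9
```

Emit:
play_rows(
  targets=[3,-21,30,-0.164,6,-20,40,-0.164,10,-19,40,-0.164,0,0,0,0,0,0,0,0],
)

```text
clock: 15.2
ee_pos: [572.4, -57.3, 162.8]
tool_rot: [0.001, 0.131, 0.991, 0.0]
force: [0.2, 0.4, -0.3]
gripper_width: 25.8
```

```bash
python3 plan.py 571 -59.5 130 165; python3 snap.py top 195,170,150,112 5 t10; python3 snap.py side 210,120,200,150 4 s10; python3 - <<'E'
from seg import *
c=np.load("side0.npz")
E
```

```text
t 15.20 pos [572.4 -57.3 162.8] phi 165.0 tilt 0.13deg F [ 0.2  0.4 -0.3] w 25.8 q [-0.17  0.31  0.19  1.89 -0.07  0.95  1.36]
[np.float64(0.8), np.float64(-2.5), np.float64(32.8), np.float64(0.0)]
```

View pics/t10.png

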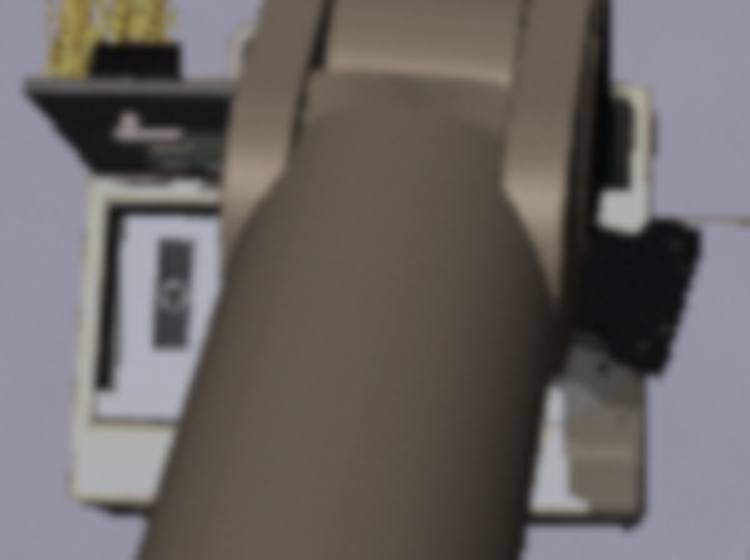

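View pics/s10.png

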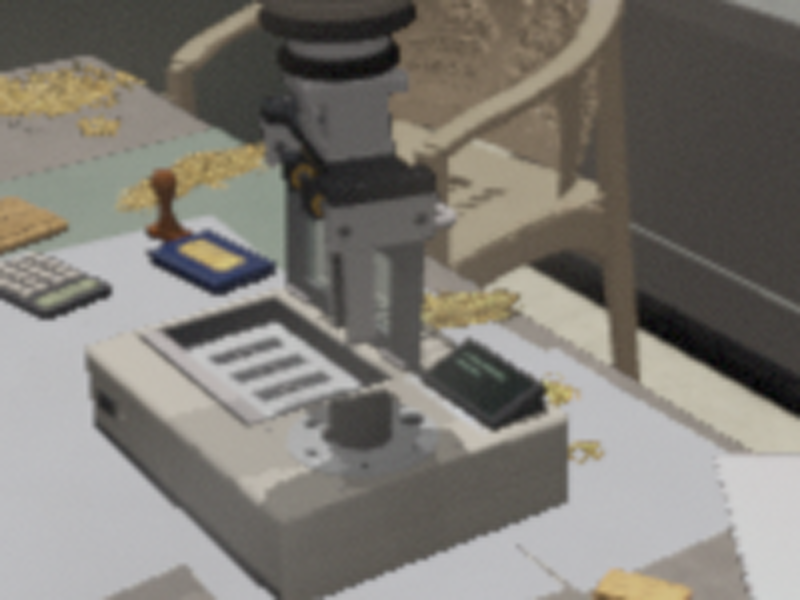

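Emit:
play_rows(
  targets=[1,-2,30,0,0,0,30,0,0,0,0,0,0,0,0,0],
)

```text
clock: 15.8
ee_pos: [570.5, -59.0, 102.4]
tool_rot: [0.001, 0.129, 0.992, 0.0]
force: [-0.5, 0.0, 0.3]
gripper_width: 26.1
```

Emit:
play_rows(
  targets=[0,0,0,0,0,0,0,0,0,0,0,0,0,0,0,0],
  hand=0,
)

```text
clock: 16.3
ee_pos: [569.7, -61.0, 102.1]
tool_rot: [0.001, 0.13, 0.992, -0.001]
force: [-3.4, -7.9, 8.9]
gripper_width: 10.9
```

```bash
python3 plan.py 571 -59.5 102 165
```

```text
t 16.30 pos [569.7 -61.  102.1] phi 165.1 tilt 0.10deg F [-3.4 -7.9  8.9] w 10.9 q [-0.15  0.38  0.18  1.94 -0.09  0.83  1.39]
[np.float64(-0.8), np.float64(1.8), np.float64(0.1), np.float64(0.001)]
```

Emit:
play_rows(
  targets=[0,-2.4,0,0.1,0,0,0,0.18,0,0,0,0.18,0,0,0,0.18,0,0,0,0.18],
)

```text
clock: 16.92
ee_pos: [571.4, -59.1, 102.2]
tool_rot: [0.001, 0.515, 0.857, 0.002]
force: [11.6, 12.6, -4.5]
gripper_width: 10.6
```

Emit:
play_rows(
  targets=[0,0,0,0.18,0,0,0,0.18,0,0,0,0.18,0,0,0,0.18,0,0,0,0.18],
)

```text
clock: 17.55
ee_pos: [574.2, -59.0, 102.4]
tool_rot: [0.002, 0.837, 0.548, 0.004]
force: [30.4, 8.7, -24.2]
gripper_width: 10.4
```

```bash
python3 plan.py 571 -61 102 0; python3 snap.py side 210,120,200,150 4 s11
```

```text
t 17.55 pos [574.2 -59.  102.4] phi 66.4 tilt 0.57deg F [ 30.4   8.7 -24.2] w 10.4 q [-0.47  0.43  0.58  1.96 -0.32  0.83 -0.12]
[np.float64(-0.4), np.float64(-0.3), np.float64(0.1), np.float64(0.166), np.float64(-0.5), np.float64(-0.2), np.float64(0.1), np.float64(0.166), np.float64(-0.5), np.float64(-0.1), np.float64(0.1), np.float64(0.166), np.float64(-0.5), np.float64(-0.1), np.float64(0.1), np.float64(0.166), np.float64(-0.5), np.float64(0.0), np.float64(0.1), np.float64(0.166)]
[np.float64(-0.5), np.float64(0.1), np.float64(0.1), np.float64(0.166), np.float64(-0.5), np.float64(0.2), np.float64(0.1), np.float64(0.166)]
```

View pics/s11.png

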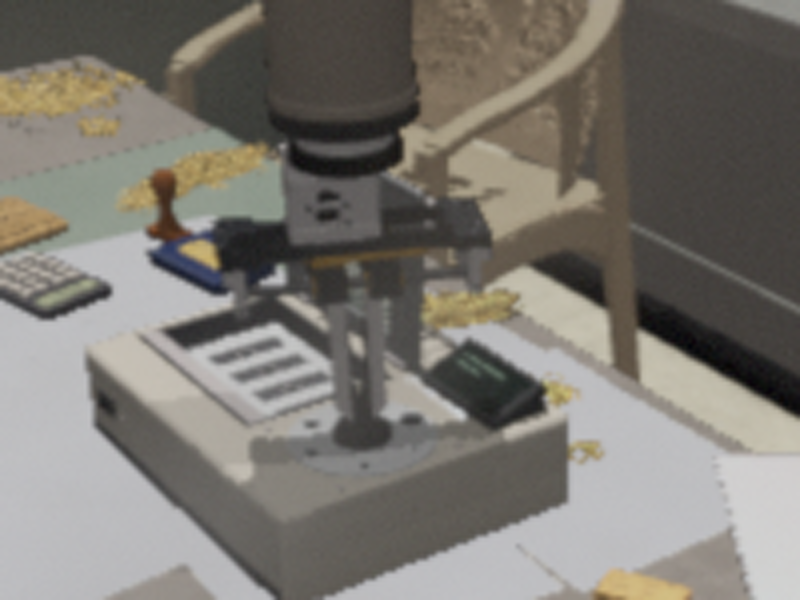

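Emit:
play_rows(
  targets=[0,0,0,0,0,0,0,0,0,0,0,0,0,0,0,0],
  hand=28,
)

```text
clock: 18.1
ee_pos: [568.7, -61.7, 100.9]
tool_rot: [-0.0, 0.836, 0.549, -0.0]
force: [-0.2, -0.4, -1.3]
gripper_width: 28.1
```

```bash
python3 plan.py 573 -61.7 102 66
```

```text
t 18.10 pos [568.7 -61.7 100.9] phi 66.6 tilt 0.01deg F [-0.2 -0.4 -1.3] w 28.1 q [-0.46  0.43  0.58  1.96 -0.31  0.84 -0.12]
[np.float64(1.7), np.float64(4.0), np.float64(-1.1), np.float64(0.011)]
```

Emit:
play_rows(
  targets=[1.7,4,-2,0,0,0,0,0,0,0,0,0],
)

```text
clock: 18.48
ee_pos: [573.2, -61.7, 102.8]
tool_rot: [0.0, 0.836, 0.549, -0.0]
force: [0.0, 0.6, -0.1]
gripper_width: 27.7
```

Emit:
play_rows(
  targets=[0,0,0,0,0,0,0,0,0,0,0,0,0,0,0,0],
  hand=0,
)

```text
clock: 18.98
ee_pos: [573.4, -61.7, 102.9]
tool_rot: [0.0, 0.836, 0.549, 0.0]
force: [3.8, -1.3, -3.5]
gripper_width: 10.6
```

Emit:
play_rows(
  targets=[0,0,0,0.15,0,0,0,0.15,0,0,0,0.15,0,0,0,0],
)

```text
clock: 19.48
ee_pos: [573.5, -61.8, 102.9]
tool_rot: [0.0, 0.937, 0.349, 0.0]
force: [4.8, -2.8, -4.0]
gripper_width: 10.5
```

Emit:
play_rows(
  targets=[0,0,0,0.175,0,0,0,0.175,0,0,0,0.175,0,0,0,0.18,0,0,0,0],
)

```text
clock: 20.1
ee_pos: [573.6, -62.1, 102.9]
tool_rot: [0.001, 1.0, 0.004, 0.0]
force: [4.2, -4.1, -2.6]
gripper_width: 10.7
```

Emit:
play_rows(
  targets=[0,0,0,0,0,0,0,0,0,0,-20,0,0,0,-50,0,0,0,-50,0],
  hand=28,
)

```text
clock: 20.72
ee_pos: [572.9, -62.1, 225.4]
tool_rot: [0.0, 1.0, 0.004, -0.0]
force: [0.4, 1.2, 0.4]
gripper_width: 27.9
```

```bash
python3 plan.py 448 -262 150 85
```

```text
t 20.73 pos [572.9 -62.1 225.4] phi 0.4 tilt 0.01deg F [0.4 1.2 0.4] w 27.9 q [-0.79  0.38  1.02  1.85 -0.36  1.11 -1.2 ]
[np.float64(-14.0), np.float64(22.1), np.float64(8.4), np.float64(-0.164), np.float64(-17.5), np.float64(19.5), np.float64(8.4), np.float64(-0.164), np.float64(-20.4), np.float64(16.4), np.float64(8.4), np.float64(-0.164), np.float64(-22.8), np.float64(12.9), np.float64(8.4), np.float64(-0.164), np.float64(-24.6), np.float64(9.0), np.float64(8.4), np.float64(-0.164)]
[np.float64(-25.7), np.float64(4.8), np.float64(8.4), np.float64(-0.164), np.float64(-26.2), np.float64(0.6), np.float64(8.4), np.float64(-0.164), np.float64(-25.9), np.float64(-3.7), np.float64(8.4), np.float64(-0.164), np.float64(-25.0), np.float64(-7.9), np.float64(8.4), np.float64(-0.164)]
```

Emit:
play_rows(
  targets=[-14,22,0,-0.164,-17.5,19.5,8,-0.164,-20,16,8,-0.164,-23,13,8,-0.164,-25,9,8,-0.164],
)

```text
clock: 21.35
ee_pos: [503.3, -173.5, 192.0]
tool_rot: [0.0, 0.914, 0.405, 0.001]
force: [-0.1, -0.8, -0.1]
gripper_width: 28.0
```

Emit:
play_rows(
  targets=[-26,5,16,-0.164,-26,0,16,-0.164,-26,-4,16,-0.164,-25,-8,16,-0.16,0,0,0,0],
)

```text
clock: 21.98
ee_pos: [446.0, -263.0, 127.4]
tool_rot: [-0.0, 0.739, 0.674, -0.0]
force: [0.4, -0.2, -0.4]
gripper_width: 27.8
```

```bash
python3 plan.py 449 -260.3 60 84.7;python3 snap.py side 210,170,200,150 4 s12; python3 snap.py top 275,170,150,112 5 t12; python3 - <<'E'
from seg import *
c=np.load("s12.npz")
for nm,b in {"A":((400,500),(-310,-220)),"B":((410,500),(-410,-320)),"C":((510,600),(-430,-340))}.items():
    try: print(nm,onplane(c,seg(c,6,16,*b),11))
    except Exception as e: print(nm,e)
E
```

```text
t 21.98 pos [ 446.  -263.   127.4] phi 84.7 tilt 0.03deg F [ 0.4 -0.2 -0.4] w 27.8 q [-0.16  0.31  0.69  2.06 -0.26  0.85  0.58]
[np.float64(1.5), np.float64(1.4), np.float64(33.7), np.float64(-0.0), np.float64(1.5), np.float64(1.4), np.float64(33.7), np.float64(-0.0)]
A (array([ 444.9, -263.6]), np.float64(84.7), (np.float64(53.3), np.float64(11.8)), 'mid', array([ 444.5, -262.7]), 67)
B (array([ 452.8, -364.9]), np.float64(79.8), (np.float64(54.9), np.float64(11.6)), 'mid', array([ 453.1, -364.2]), 79)
C (array([ 583.8, -373.6]), np.float64(-163.7), (np.float64(30.2), np.float64(11.6)), 'mid', array([ 584.1, -373.6]), 41)
```

View pics/s12.png

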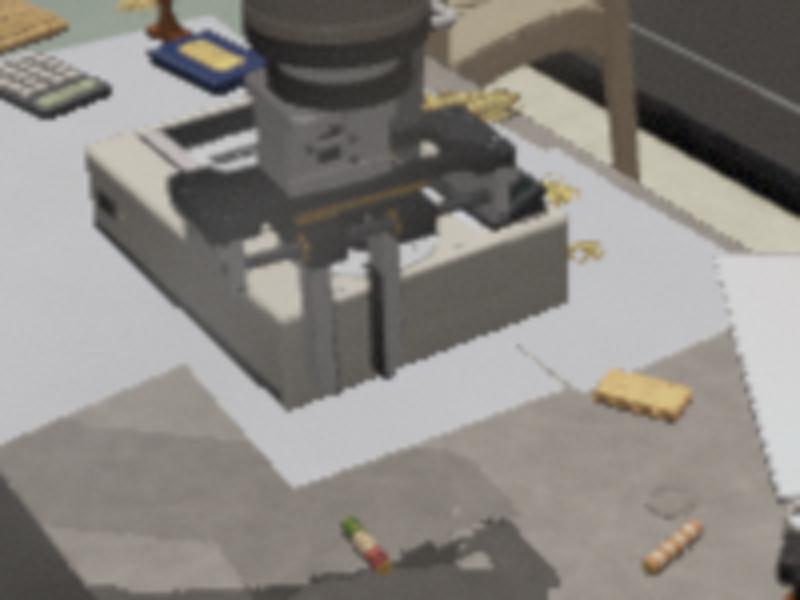

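View pics/t12.png

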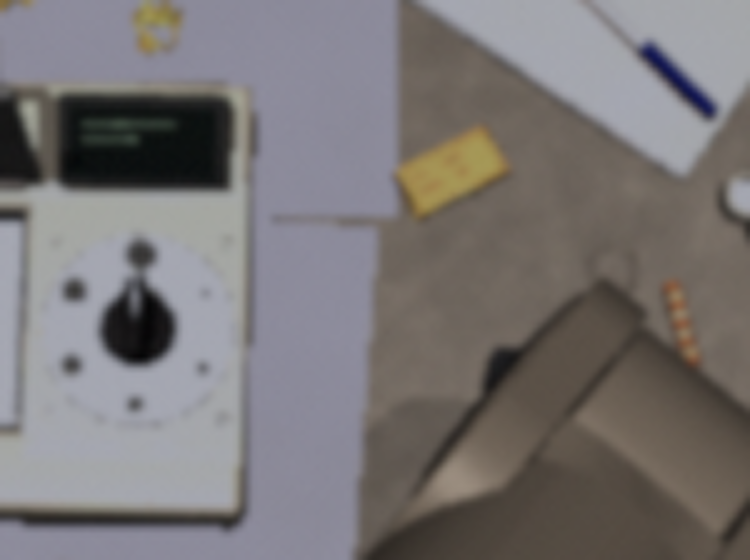

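Emit:
play_rows(
  targets=[2.5,3,40,0,0,0,45,0,0,0,0,0,0,0,0,0],
)

```text
clock: 22.58
ee_pos: [451.7, -259.2, 43.5]
tool_rot: [0.001, 0.739, 0.674, 0.0]
force: [0.9, -0.2, 0.5]
gripper_width: 28.1
```

```bash
python3 plan.py 449 -260.3 5 84.7;python3 snap.py side 270,260,120,90 6 s13
```

```text
t 22.57 pos [ 451.7 -259.2   43.5] phi 84.8 tilt 0.07deg F [ 0.9 -0.2  0.5] w 28.1 q [-0.08  0.45  0.59  2.11 -0.4   0.68  0.69]
[np.float64(-1.4), np.float64(-2.6), np.float64(38.5), np.float64(0.001)]
```

View pics/s13.png

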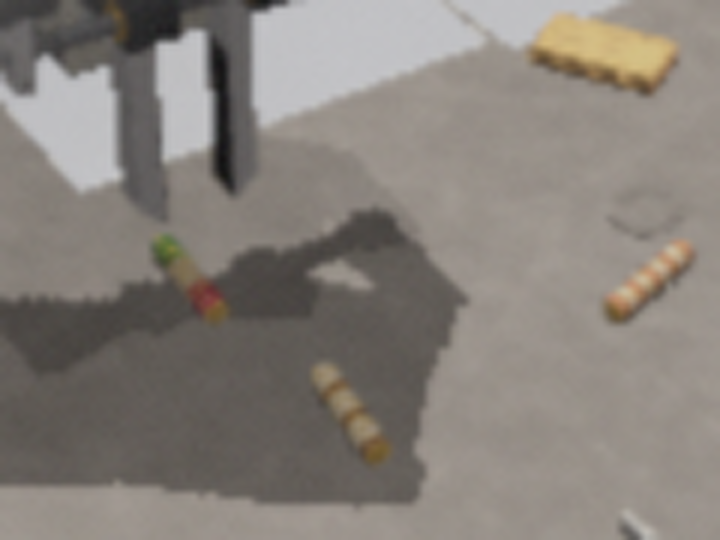

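Emit:
play_rows(
  targets=[-1.4,-2.6,15,0,0,0,15,0,0,0,0,0,0,0,0,0],
)

```text
clock: 23.12
ee_pos: [447.8, -260.4, 11.8]
tool_rot: [-0.0, 0.739, 0.674, -0.0]
force: [0.1, 0.1, 0.4]
gripper_width: 28.0
```

```bash
python3 plan.py 449 -260.3 5 84.7;python3 snap.py side 270,260,120,90 6 s14
```

```text
t 23.12 pos [ 447.8 -260.4   11.8] phi 84.8 tilt 0.03deg F [0.1 0.1 0.4] w 28.0 q [-0.04  0.5   0.55  2.13 -0.45  0.62  0.73]
[np.float64(0.2), np.float64(1.1), np.float64(6.8), np.float64(0.001)]
```

View pics/s14.png

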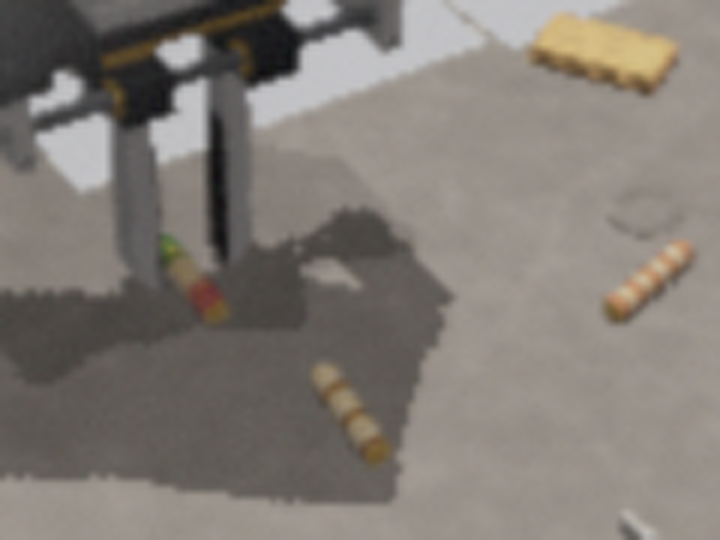

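Emit:
play_rows(
  targets=[0,0,6.5,0,0,0,0,0,0,0,0,0],
)

```text
clock: 23.55
ee_pos: [448.0, -260.2, 5.4]
tool_rot: [-0.0, 0.739, 0.674, -0.0]
force: [-0.4, 0.6, -0.2]
gripper_width: 28.1
```

Emit:
play_rows(
  targets=[0,0,0,0,0,0,0,0,0,0,0,0,0,0,0,0],
  hand=0,
)

```text
clock: 24.05
ee_pos: [448.1, -260.2, 5.5]
tool_rot: [0.0, 0.739, 0.674, 0.0]
force: [-0.8, 0.4, 2.3]
gripper_width: 9.8
```

Emit:
play_rows(
  targets=[0,0,-40,0,0,0,-50,0,0,0,-50,0,0,0,-20,0,0,0,0,0],
)

```text
clock: 24.68
ee_pos: [448.8, -260.3, 166.6]
tool_rot: [0.001, 0.738, 0.674, 0.001]
force: [0.7, 0.2, -0.9]
gripper_width: 10.0
```

```bash
python3 plan.py 500 -30 165 180; python3 snap.py side 230,170,200,150 4 s15;python3 - <<'E'
from h import *
c=np.load("s9.npz")
E
ls *.npz
```

```text
t 24.68 pos [ 448.8 -260.3  166.6] phi 84.8 tilt 0.16deg F [ 0.7  0.2 -0.9] w 10.0 q [-0.22  0.26  0.74  2.03 -0.22  0.93  0.54]
[np.float64(23.4), np.float64(3.0), np.float64(0.2), np.float64(-0.166), np.float64(22.6), np.float64(6.8), np.float64(0.2), np.float64(-0.166), np.float64(21.1), np.float64(10.5), np.float64(0.2), np.float64(-0.166), np.float64(19.1), np.float64(13.8), np.float64(0.2), np.float64(-0.166), np.float64(16.6), np.float64(16.8), np.float64(0.2), np.float64(-0.166)]
[np.float64(13.6), np.float64(19.3), np.float64(0.2), np.float64(-0.166), np.float64(10.2), np.float64(21.3), np.float64(0.2), np.float64(-0.166), np.float64(6.5), np.float64(22.7), np.float64(0.2), np.float64(-0.166), np.float64(2.7), np.float64(23.4), np.float64(0.2), np.float64(-0.166), np.float64(-1.2), np.float64(23.6), np.float64(0.2), np.float64(-0.166)]
s1.npz
s10.npz
s11.npz
s12.npz
s13.npz
s14.npz
s15.npz
s2.npz
s3.npz
s5.npz
s6.npz
s7.npz
s8.npz
s9.npz
side0.npz
t1.npz
t10.npz
t12.npz
t2.npz
t3.npz
t4.npz
top0.npz
```

View pics/s15.png

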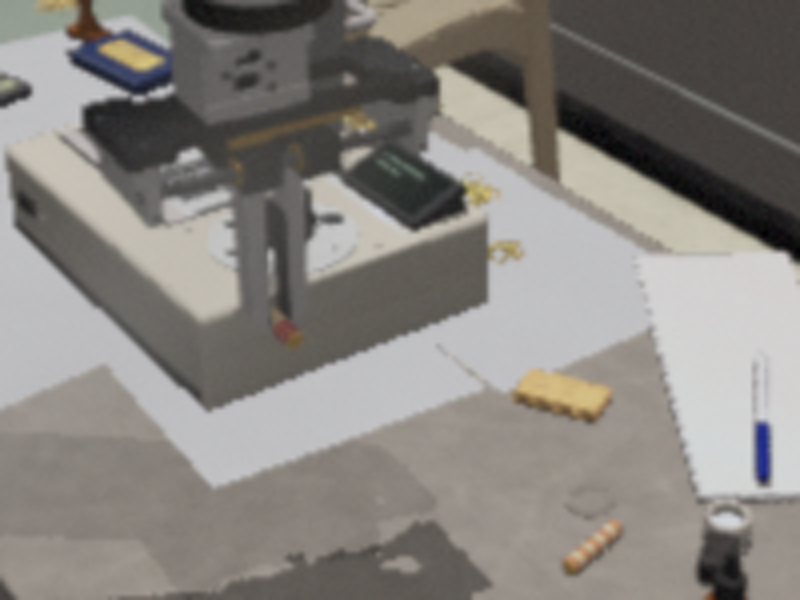

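```bash
python3 - <<'E'
from ov import *
from h import *
t=np.load("t10.npz")
u,v=((172.5+.5)/5-.5+195,(295+.5)/5-.5+170)
print("trough4 top raw",atz(t,u,v,58))
p=[591.5,30.5,0.003]
print("model",a2w(p,[-1,109,58]))
ex=[]
for y in (1,37,73,109):
    ex.append(([[-32,y-10,62],[30,y-10,62],[30,y+10,62],[-32,y+10,62],[-32,y-10,62]],(0,0,255)))
ex.append(([[-75,-33,85],[45,-33,85],[45,143,85],[-75,143,85],[-75,-33,85]],(255,0,0)))
overlay(np.load("s9.npz"),p,(220,180,120,80),6,"pics/ovs9.png",ex)
overlay(t,p,(195,170,60,90),6,"pics/ovt10.png",ex)
E
```

```text
trough4 top raw [590.99611063 146.22791847  58.        ]
model [590.17300499 139.4965095   58.        ]
```

View pics/ovs9.png

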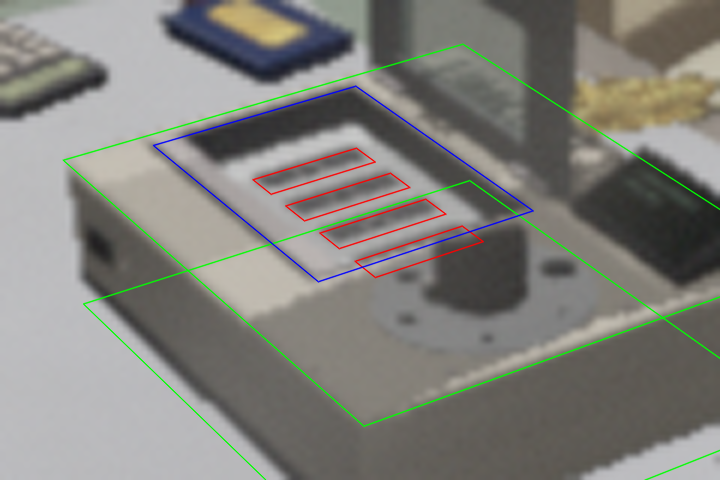

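View pics/ovt10.png

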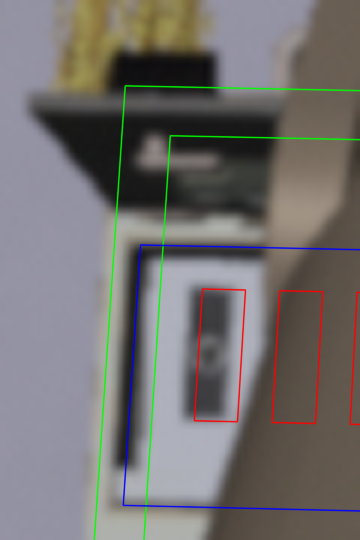

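Emit:
play_rows(
  targets=[23,3,0,-0.166,22.5,7,0,-0.166,21,10.5,0,-0.166,19,14,0,-0.166,16.5,17,0,-0.166],
)

```text
clock: 25.35
ee_pos: [473.6, -144.8, 164.0]
tool_rot: [-0.001, 0.402, 0.916, -0.0]
force: [-0.4, 0.1, 0.1]
gripper_width: 10.0
```

Emit:
play_rows(
  targets=[13.5,19,0,-0.166,10,21,0,-0.166,6.5,23,0,-0.166,2.5,23,0,-0.166,-1,23.5,0,-0.166],
)

```text
clock: 25.98
ee_pos: [499.0, -30.5, 163.9]
tool_rot: [-0.001, -0.002, 1.0, -0.0]
force: [0.7, 0.1, 1.0]
gripper_width: 10.1
```

```bash
python3 plan.py 590 142 130 180.2; python3 snap.py side 230,120,200,150 4 s16
```

```text
t 25.98 pos [499.  -30.5 163.9] phi -179.8 tilt 0.14deg F [0.7 0.1 1. ] w 10.1 q [-0.37  0.19  0.34  2.05 -0.08  0.92  1.59]
[np.float64(-22.9), np.float64(43.0), np.float64(8.5), np.float64(0.0), np.float64(-22.9), np.float64(43.1), np.float64(8.5), np.float64(0.0), np.float64(-22.9), np.float64(43.1), np.float64(8.5), np.float64(0.0), np.float64(-22.9), np.float64(43.1), np.float64(8.5), np.float64(0.0)]
```

View pics/s16.png

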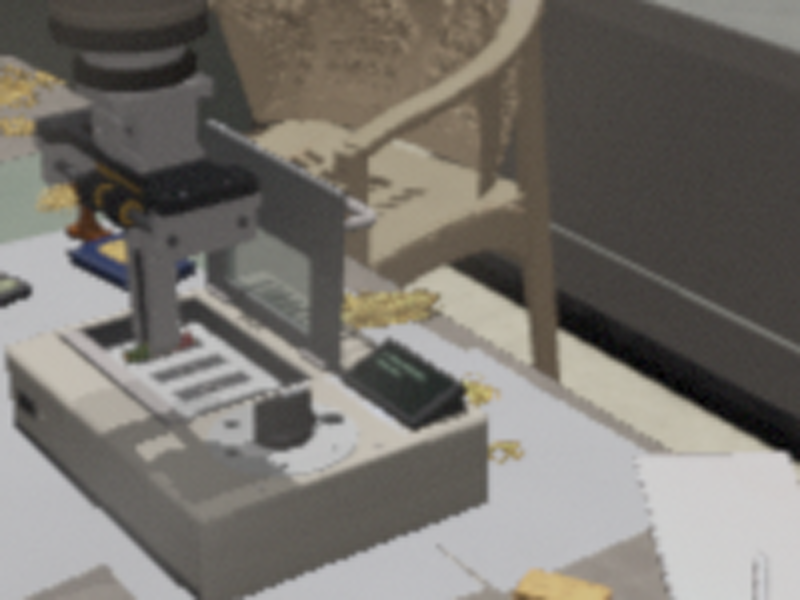

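Emit:
play_rows(
  targets=[-23,43,8,0,-23,43,8,0,-23,43,8,0,-23,43,8,0,0,0,0,0],
)

```text
clock: 26.65
ee_pos: [591.7, 143.9, 130.5]
tool_rot: [-0.002, -0.001, 1.0, -0.0]
force: [-0.0, -0.7, -0.6]
gripper_width: 9.7
```

Emit:
play_rows(
  targets=[0,0,20,0,0,0,20,0,0,0,0,0,0,0,0,0],
)

```text
clock: 27.15
ee_pos: [592.0, 139.9, 93.5]
tool_rot: [-0.0, 0.001, 1.0, -0.0]
force: [0.4, -0.7, 0.3]
gripper_width: 9.6
```

```bash
python3 plan.py 590 142 64 180.2; python3 snap.py side 220,180,120,80 6 s17;python3 snap.py top 195,170,90,80 6 t17
```

```text
t 27.15 pos [592.  139.9  93.5] phi 179.8 tilt 0.02deg F [ 0.4 -0.7  0.3] w 9.6 q [-0.53  0.45  0.25  1.87 -0.14  0.84  1.36]
[np.float64(2.0), np.float64(2.1), np.float64(29.5), np.float64(-0.006)]
```

View pics/s17.png

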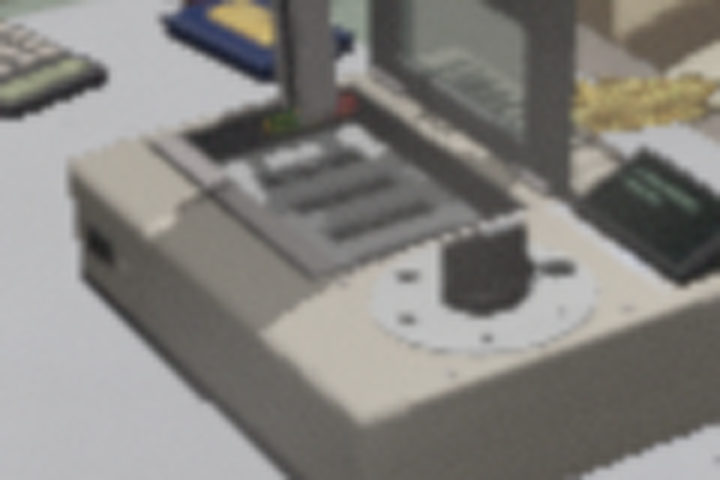

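View pics/t17.png

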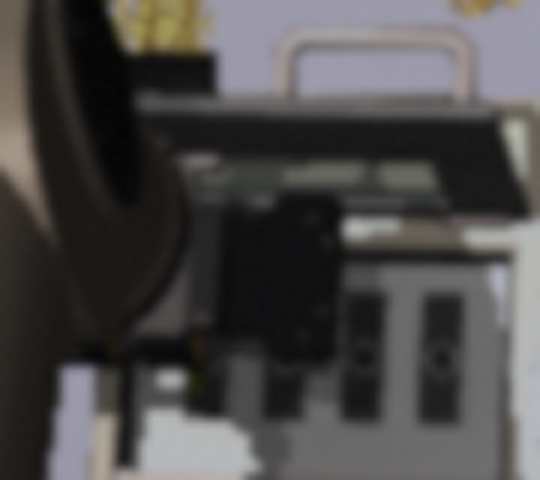

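```bash
python3 - <<'E'
from h import *
c=np.load("t17.npz"); f=lambda x,y:((x+.5)/6-.5+195,(y+.5)/6-.5+170)
print("T2",atz(c,*f(363,357),58)); print("T1",atz(c,*f(441,358),58))
print("T4 near end c (208)",atz(c,*f(208,412),58),"T3",atz(c,*f(284,412),58),"T1",atz(c,*f(440,420),58))
print("green end",atz(c,*f(198,385),95))
# finger check: right gripper jaw etc
im=c["img"][170:250,195:285]; cv2.imwrite("pics/t17b.png",cv2.resize(np.clip(im.astype(float)*1.8,0,255).astype(np.uint8)[45:80,15:70],None,fx=12,fy=12,interpolation=cv2.INTER_CUBIC))
E
```

```text
T2 [591.48749716  73.67058258  58.        ]
T1 [591.9451953  37.4430472  58.       ]
T4 near end c (208) [563.80359283 144.06615654  58.        ] T3 [564.71945004 108.84172124  58.        ] T1 [562.85744789  36.45909245  58.        ]
green end [569.88462165 140.4183795   95.        ]
```

View pics/t17b.png

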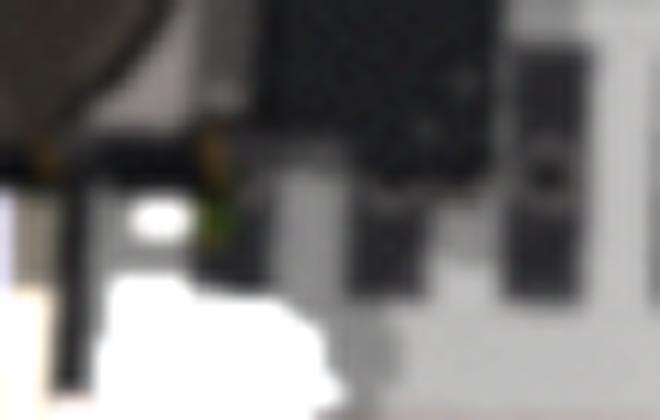

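Emit:
play_rows(
  targets=[0,3.5,8,0,0,0,8,0,0,0,0,0,0,0,0,0],
)

```text
clock: 27.75
ee_pos: [592.0, 144.0, 77.3]
tool_rot: [-0.0, 0.001, 1.0, -0.0]
force: [-0.0, 0.1, -0.5]
gripper_width: 9.5
```

```bash
python3 plan.py 592 143.3 64 180.2; python3 snap.py side 240,180,80,60 9 s18;python3 snap.py top 210,210,60,45 12 t18
```

```text
t 27.75 pos [592.  144.   77.3] phi 179.9 tilt 0.01deg F [-0.   0.1 -0.5] w 9.5 q [-0.53  0.47  0.24  1.88 -0.15  0.81  1.36]
[np.float64(0.0), np.float64(-0.7), np.float64(13.3), np.float64(-0.005)]
```

View pics/s18.png

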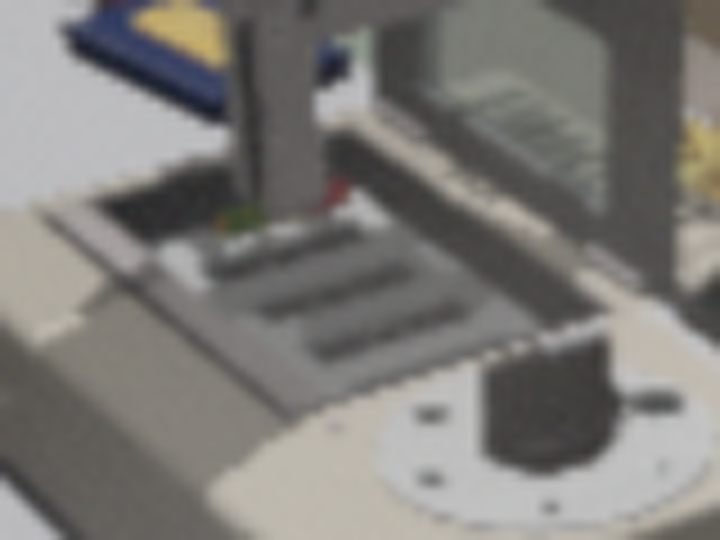

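View pics/t18.png

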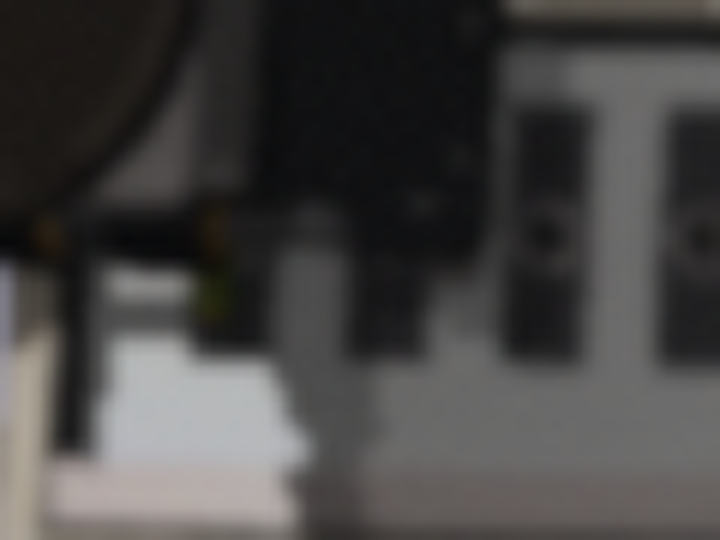

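Emit:
play_rows(
  targets=[0,-1,6,0,0,0,6,0,0,0,0,0,0,0,0,0],
)

```text
clock: 28.35
ee_pos: [592.0, 143.0, 65.3]
tool_rot: [-0.0, 0.001, 1.0, -0.0]
force: [-0.2, 0.9, -0.2]
gripper_width: 9.9
```

```bash
python3 plan.py 592 143.3 64 180.2; python3 snap.py top 210,210,60,45 12 t19
```

```text
t 28.35 pos [592.  143.   65.3] phi 179.9 tilt 0.01deg F [-0.2  0.9 -0.2] w 9.9 q [-0.52  0.49  0.24  1.88 -0.15  0.79  1.36]
[np.float64(0.0), np.float64(0.3), np.float64(1.3), np.float64(-0.005)]
```

View pics/t19.png

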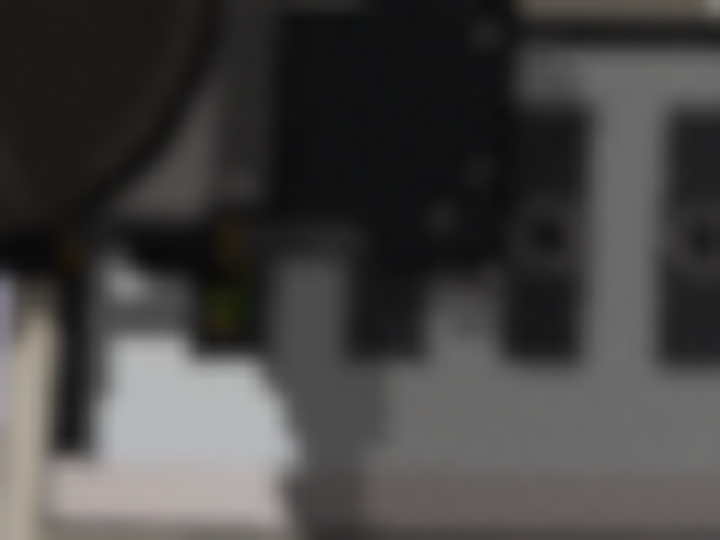

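Emit:
play_rows(
  targets=[0,0,1.2,0,0,0,0,0],
)

```text
clock: 28.65
ee_pos: [592.0, 143.0, 64.2]
tool_rot: [-0.0, 0.001, 1.0, 0.0]
force: [-0.5, -0.1, 0.6]
gripper_width: 9.4
```

Emit:
play_rows(
  targets=[0,0,0,0,0,0,0,0,0,0,0,0,0,0,-15,0,0,0,-40,0],
  hand=26,
)

```text
clock: 29.28
ee_pos: [591.0, 142.7, 119.2]
tool_rot: [-0.001, 0.001, 1.0, -0.001]
force: [-0.2, 0.2, 0.8]
gripper_width: 26.0
```

Emit:
play_rows(
  targets=[0,0,-50,0,40,-40,0,0,40,-40,0,0,20,-50,0,0,0,-50,0,0],
)

```text
clock: 29.9
ee_pos: [490.6, -37.9, 170.5]
tool_rot: [0.001, 0.001, 1.0, 0.001]
force: [0.1, 0.4, 1.0]
gripper_width: 25.9
```

```bash
python3 plan.py 457 -362 120 80.8; python3 snap.py top 195,170,100,75 8 t20; python3 snap.py side 270,260,160,120 5 s20
```

```text
t 29.90 pos [490.6 -37.9 170.5] phi 179.9 tilt 0.10deg F [0.1 0.4 1. ] w 25.9 q [-0.38  0.17  0.36  2.06 -0.07  0.92  1.6 ]
[np.float64(3.3), np.float64(-32.4), np.float64(5.1), np.float64(0.173), np.float64(-2.3), np.float64(-32.5), np.float64(5.1), np.float64(0.173), np.float64(-7.9), np.float64(-31.6), np.float64(5.1), np.float64(0.173), np.float64(-13.2), np.float64(-29.8), np.float64(5.1), np.float64(0.173), np.float64(-18.1), np.float64(-27.1), np.float64(5.1), np.float64(0.173)]
[np.float64(-22.5), np.float64(-23.5), np.float64(5.1), np.float64(0.173), np.float64(-26.2), np.float64(-19.3), np.float64(5.1), np.float64(0.173), np.float64(-29.2), np.float64(-14.5), np.float64(5.1), np.float64(0.173), np.float64(-31.2), np.float64(-9.3), np.float64(5.1), np.float64(0.173), np.float64(-32.4), np.float64(-3.8), np.float64(5.1), np.float64(0.173)]
```

View pics/t20.png

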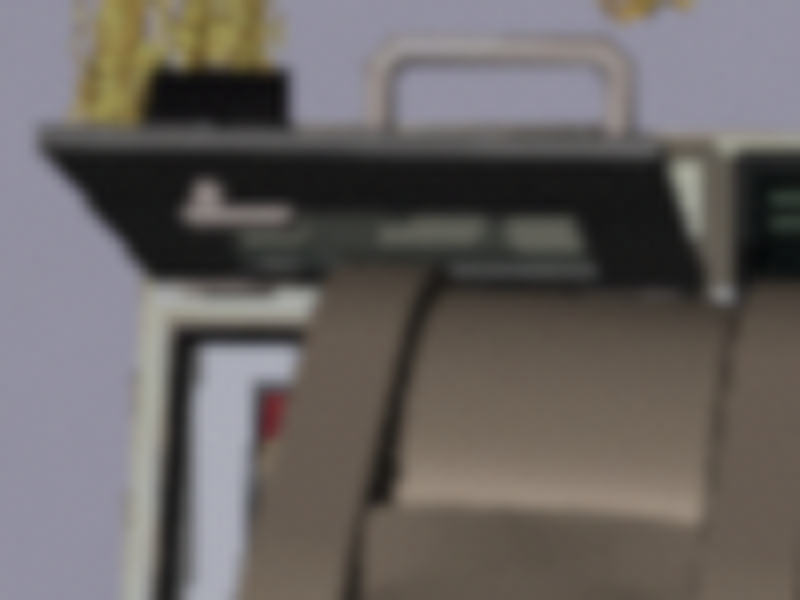

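View pics/s20.png

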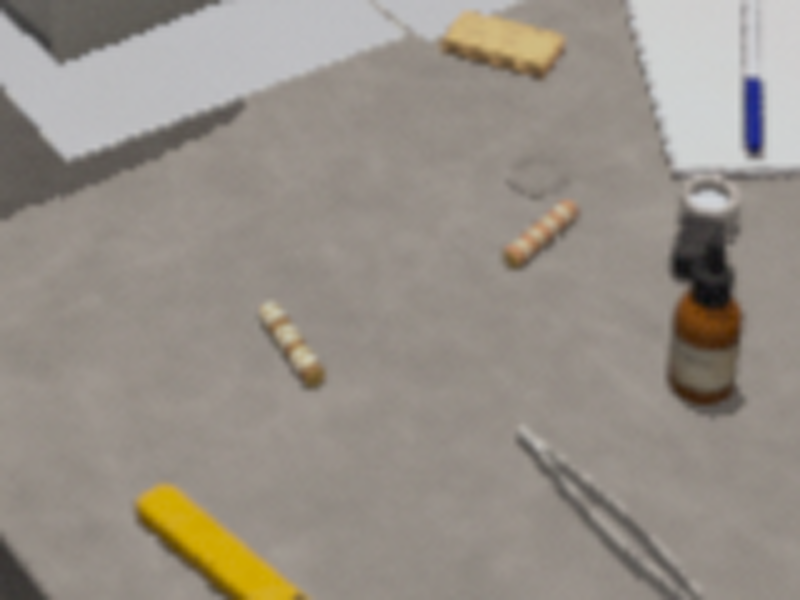

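```bash
python3 - <<'E'
from seg import *
for n in ("side0","s20","t20"):
    c=np.load(n+".npz")
    for nm,b in {"B":((410,500),(-410,-320)),"C":((500,640),(-430,-330))}.items():
        try: print(n,nm,onplane(c,seg(c,6,16 if n[0]=="s" else 18,*b),11))
        except Exception as e: print(nm,e)
E
```

```text
side0 B (array([ 453. , -364.8]), np.float64(80.8), (np.float64(54.0), np.float64(11.2)), 'mid', array([ 453. , -363.7]), 79)
side0 C (array([ 550.5, -383.8]), np.float64(-166.4), (np.float64(52.0), np.float64(12.3)), 'mid', array([ 550.5, -384.2]), 73)
s20 B (array([ 452.7, -365. ]), np.float64(80.1), (np.float64(54.0), np.float64(11.4)), 'mid', array([ 453.2, -363.7]), 78)
s20 C (array([ 593.6, -371. ]), np.float64(-164.2), (np.float64(53.4), np.float64(12.1)), 'mid', array([ 593.9, -371.1]), 70)
t20 B (array([ 455.8, -359. ]), np.float64(82.1), (np.float64(48.9), np.float64(10.7)), 'mid', array([ 455.7, -359. ]), 57)
t20 C (array([ 597.7, -364.4]), np.float64(-166.0), (np.float64(48.9), np.float64(10.5)), 'mid', array([ 597.7, -364.5]), 59)
```

Emit:
play_rows(
  targets=[3,-32,5,0.173,-2,-32.5,5,0.173,-8,-31.5,5,0.173,-13,-30,5,0.173,-18,-27,5,0.173],
)

```text
clock: 30.62
ee_pos: [474.9, -198.9, 144.9]
tool_rot: [0.0, 0.422, 0.906, 0.0]
force: [0.2, 0.5, 0.4]
gripper_width: 26.2
```

Emit:
play_rows(
  targets=[-22.5,-23.5,5,0.173,-26,-19,5,0.173,-29,-14.5,5,0.173,-31,-9,5,0.173,-32,-4,5,0.173],
)

```text
clock: 31.25
ee_pos: [458.5, -359.7, 119.9]
tool_rot: [0.0, 0.763, 0.646, 0.001]
force: [-0.2, 1.1, 0.1]
gripper_width: 26.0
```

Emit:
play_rows(
  targets=[0,0,40,0,0,0,40,0,0,0,0,0,0,0,0,0],
)

```text
clock: 31.75
ee_pos: [458.6, -359.5, 40.8]
tool_rot: [0.001, 0.762, 0.648, 0.0]
force: [-0.3, 0.1, 0.6]
gripper_width: 25.8
```

```bash
python3 plan.py 457 -362 15 80.8
```

```text
t 31.75 pos [ 458.6 -359.5   40.8] phi 80.8 tilt 0.08deg F [-0.3  0.1  0.6] w 25.8 q [ 0.04  0.57  0.67  1.98 -0.51  0.76  0.86]
[np.float64(-2.7), np.float64(-1.2), np.float64(25.8), np.float64(-0.001)]
```

Emit:
play_rows(
  targets=[-2.5,-2,15,0,0,0,14,0,0,0,0,0,0,0,0,0],
)

```text
clock: 32.25
ee_pos: [455.5, -361.3, 10.2]
tool_rot: [-0.0, 0.762, 0.648, -0.0]
force: [-0.8, -0.4, -0.4]
gripper_width: 26.2
```

```bash
python3 plan.py 456 -361.5 5.3 80.8; python3 snap.py side 270,260,120,90 6 s21
```

```text
t 32.25 pos [ 455.5 -361.3   10.2] phi 80.8 tilt 0.01deg F [-0.8 -0.4 -0.4] w 26.2 q [ 0.08  0.61  0.63  1.99 -0.55  0.71  0.89]
[np.float64(-0.1), np.float64(0.5), np.float64(4.9), np.float64(-0.001)]
```

View pics/s21.png

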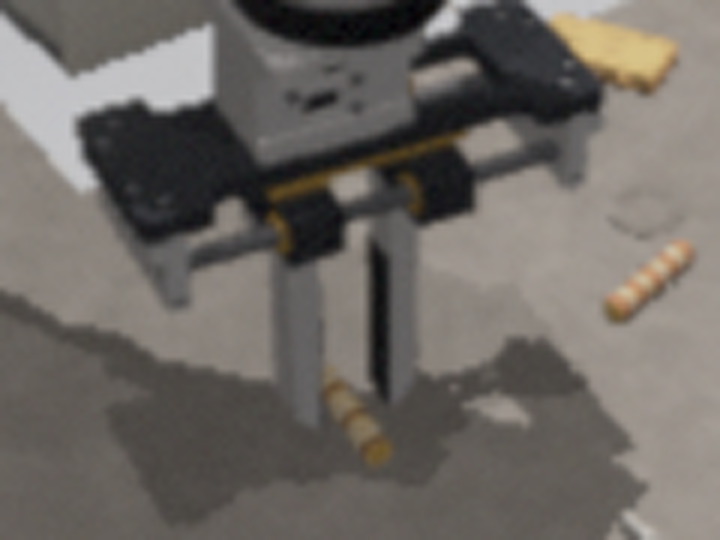

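Emit:
play_rows(
  targets=[0,0.5,5,0,0,0,0,0,0,0,0,0],
)

```text
clock: 32.67
ee_pos: [456.0, -361.3, 5.2]
tool_rot: [-0.0, 0.762, 0.648, -0.0]
force: [-0.2, 0.6, -1.0]
gripper_width: 25.8
```

Emit:
play_rows(
  targets=[0,0,0,0,0,0,0,0,0,0,0,0,0,0,0,0],
  hand=0,
)

```text
clock: 33.17
ee_pos: [456.1, -361.3, 5.3]
tool_rot: [0.0, 0.762, 0.648, 0.0]
force: [-1.2, -0.2, 1.6]
gripper_width: 9.7
```

Emit:
play_rows(
  targets=[0,0,-40,0,0,0,-50,0,0,0,-50,0,0,0,-20,0,0,0,0,0],
)

```text
clock: 33.8
ee_pos: [456.6, -361.3, 166.0]
tool_rot: [0.001, 0.762, 0.648, 0.001]
force: [0.2, 0.1, -1.4]
gripper_width: 9.6
```

```bash
python3 plan.py 500 -30 165 180; python3 snap.py side 250,170,160,120 5 s22
```

```text
t 33.80 pos [ 456.6 -361.3  166. ] phi 80.8 tilt 0.11deg F [ 0.2  0.1 -1.4] w 9.6 q [-0.07  0.41  0.81  1.89 -0.35  0.99  0.74]
[np.float64(33.4), np.float64(-1.0), np.float64(0.1), np.float64(-0.173), np.float64(33.1), np.float64(4.8), np.float64(0.1), np.float64(-0.173), np.float64(31.8), np.float64(10.4), np.float64(0.1), np.float64(-0.173), np.float64(29.5), np.float64(15.7), np.float64(0.1), np.float64(-0.173), np.float64(26.4), np.float64(20.5), np.float64(0.1), np.float64(-0.173)]
[np.float64(22.4), np.float64(24.8), np.float64(0.1), np.float64(-0.173), np.float64(17.8), np.float64(28.3), np.float64(0.1), np.float64(-0.173), np.float64(12.7), np.float64(30.9), np.float64(0.1), np.float64(-0.173), np.float64(7.2), np.float64(32.6), np.float64(0.1), np.float64(-0.173), np.float64(1.4), np.float64(33.4), np.float64(0.1), np.float64(-0.173)]
```

View pics/s22.png

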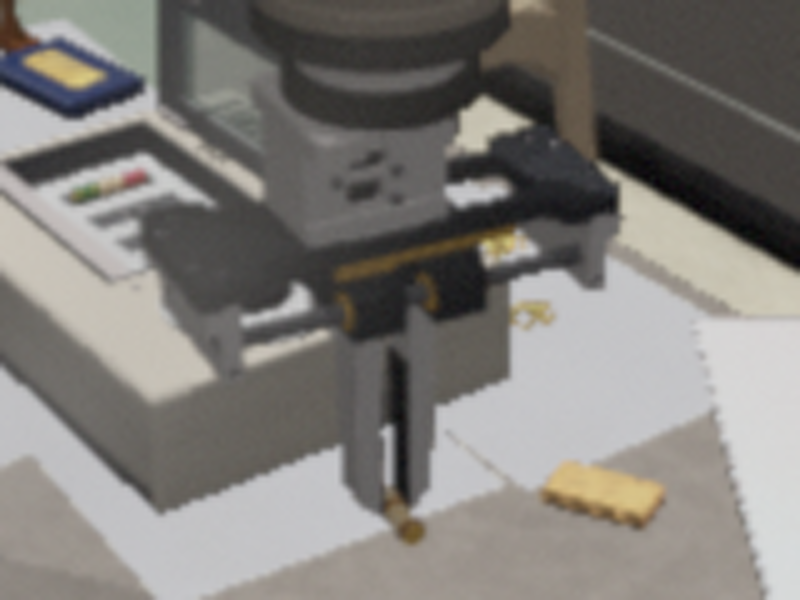

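Emit:
play_rows(
  targets=[33,-1,0,-0.173,33,5,0,-0.173,32,10.5,0,-0.173,29.5,16,0,-0.173,26.5,20.5,0,-0.173],
)

```text
clock: 34.48
ee_pos: [477.5, -194.1, 163.6]
tool_rot: [-0.001, 0.417, 0.909, -0.0]
force: [0.2, 0.1, -0.4]
gripper_width: 9.9
```

Emit:
play_rows(
  targets=[22.5,25,0,-0.173,18,28,0,-0.173,12.5,31,0,-0.173,7,32.5,0,-0.173,1.5,33.5,0,-0.173],
)

```text
clock: 35.1
ee_pos: [499.3, -28.7, 163.6]
tool_rot: [-0.001, -0.002, 1.0, -0.0]
force: [0.8, -0.4, -0.1]
gripper_width: 9.9
```

```bash
python3 plan.py 592 107 110 180 ; python3 snap.py side 250,170,160,120 5 s23
```

```text
t 35.10 pos [499.3 -28.7 163.6] phi -179.8 tilt 0.15deg F [ 0.8 -0.4 -0.1] w 9.9 q [-0.4   0.19  0.38  2.05 -0.09  0.92  1.6 ]
[np.float64(-31.1), np.float64(45.1), np.float64(17.9), np.float64(0.001), np.float64(-31.0), np.float64(45.2), np.float64(17.9), np.float64(0.001), np.float64(-30.9), np.float64(45.2), np.float64(17.9), np.float64(0.001)]
```

View pics/s23.png

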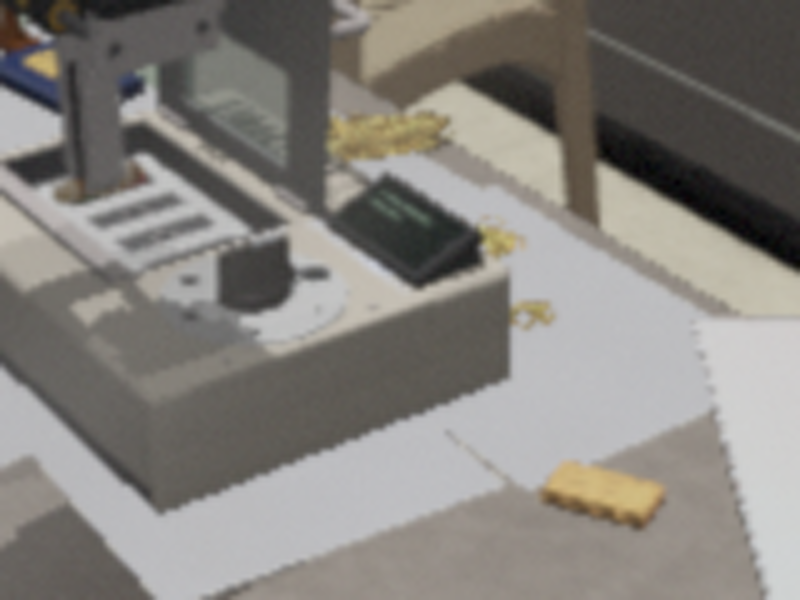

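Emit:
play_rows(
  targets=[-31,45,15,0,-31,45,15,0,-31,43,20,0,0,0,0,0,0,0,0,0],
)

```text
clock: 35.78
ee_pos: [592.5, 102.1, 113.5]
tool_rot: [-0.001, 0.001, 1.0, -0.001]
force: [0.2, -0.7, -0.2]
gripper_width: 9.9
```

Emit:
play_rows(
  targets=[0,0,20,0,0,0,10,0,0,0,0,0,0,0,0,0],
)

```text
clock: 36.28
ee_pos: [593.7, 102.6, 85.8]
tool_rot: [0.0, 0.001, 1.0, 0.0]
force: [0.5, -0.0, 0.0]
gripper_width: 9.9
```

```bash
python3 plan.py 592 107 64.2 180.2; python3 snap.py top 210,210,60,45 12 t24;python3 snap.py side 240,180,80,60 9 s24
```

```text
t 36.27 pos [593.7 102.6  85.8] phi 179.9 tilt 0.03deg F [ 0.5 -0.   0. ] w 9.9 q [-0.51  0.45  0.3   1.89 -0.18  0.82  1.45]
[np.float64(1.7), np.float64(4.4), np.float64(21.6), np.float64(-0.006)]
```

View pics/t24.png

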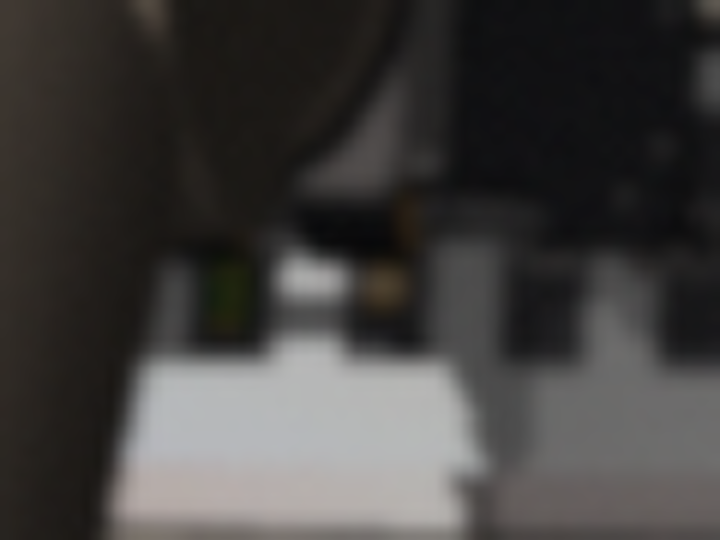

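View pics/s24.png

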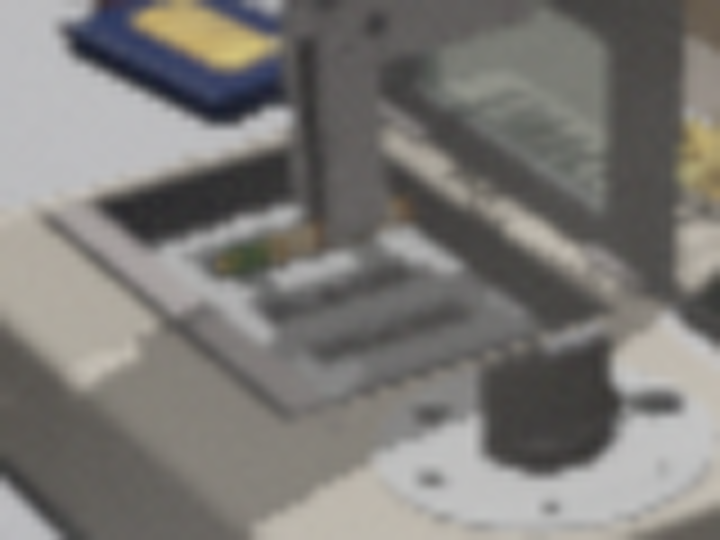

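Emit:
play_rows(
  targets=[1,4.7,9,0,0,0,9,0,0,0,0,0,0,0,0,0],
)

```text
clock: 36.88
ee_pos: [592.5, 107.5, 67.0]
tool_rot: [-0.0, 0.001, 1.0, -0.0]
force: [-0.1, 0.7, -0.2]
gripper_width: 9.7
```

```bash
python3 plan.py 592 107.3 64.2 180.2; python3 snap.py top 210,210,60,45 12 t25
```

```text
t 36.88 pos [592.5 107.5  67. ] phi 179.9 tilt 0.02deg F [-0.1  0.7 -0.2] w 9.7 q [-0.51  0.48  0.29  1.9  -0.18  0.79  1.45]
[np.float64(0.5), np.float64(-0.2), np.float64(2.8), np.float64(-0.005)]
```

View pics/t25.png

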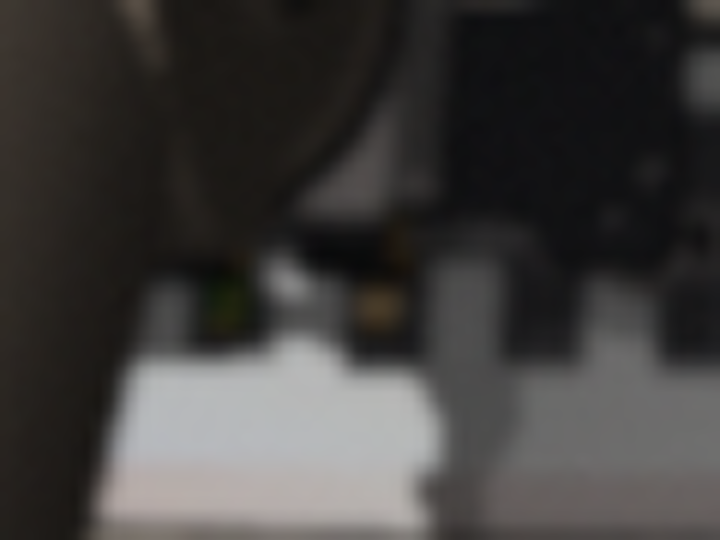

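Emit:
play_rows(
  targets=[0,0,2.7,0,0,0,0,0],
)

```text
clock: 37.17
ee_pos: [592.5, 107.5, 64.4]
tool_rot: [-0.0, 0.001, 1.0, -0.0]
force: [-0.1, 0.0, -0.2]
gripper_width: 9.7
```

Emit:
play_rows(
  targets=[0,0,0,0,0,0,0,0,0,0,0,0,0,0,-15,0,0,0,-40,0],
  hand=26,
)

```text
clock: 37.8
ee_pos: [591.6, 107.3, 119.5]
tool_rot: [-0.001, 0.001, 1.0, -0.001]
force: [0.3, 0.4, 0.4]
gripper_width: 26.0
```

Emit:
play_rows(
  targets=[0,0,-50,0,20,-45,0,0,0,-55,0,0,0,-60,0,0,0,-60,0,0],
)

```text
clock: 38.42
ee_pos: [572.2, -114.1, 170.9]
tool_rot: [0.001, 0.001, 1.0, 0.0]
force: [1.4, -0.6, 0.1]
gripper_width: 26.1
```

```bash
python3 plan.py 597.5 -367 120 195; python3 snap.py top 195,170,100,75 8 t26; python3 snap.py side 220,170,160,120 5 s26
```

```text
t 38.42 pos [ 572.2 -114.1  170.9] phi 179.9 tilt 0.09deg F [ 1.4 -0.6  0.1] w 26.1 q [-0.24  0.33  0.41  1.87 -0.16  0.97  1.8 ]
[np.float64(-5.1), np.float64(-50.6), np.float64(10.2), np.float64(-0.053), np.float64(-2.5), np.float64(-50.8), np.float64(10.2), np.float64(-0.053), np.float64(0.2), np.float64(-50.8), np.float64(10.2), np.float64(-0.053), np.float64(2.9), np.float64(-50.7), np.float64(10.2), np.float64(-0.053), np.float64(5.5), np.float64(-50.5), np.float64(10.2), np.float64(-0.053)]
```

View pics/t26.png

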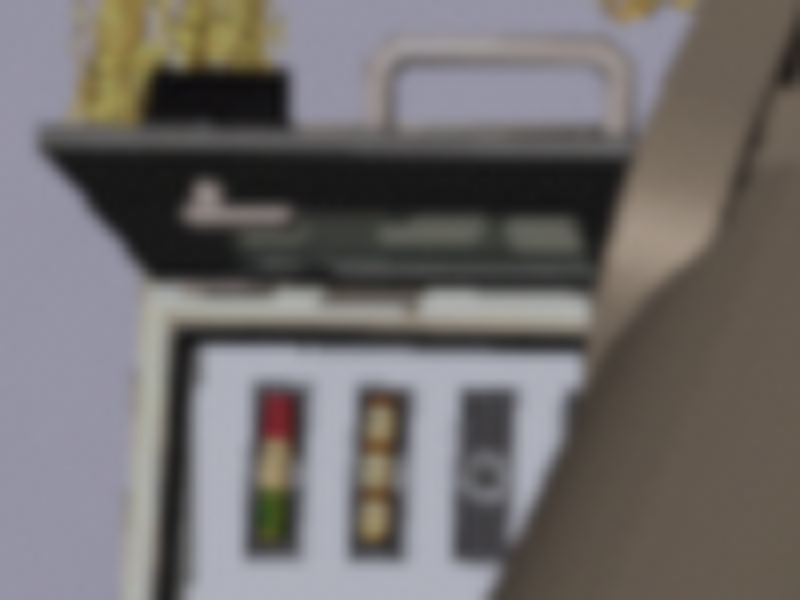

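View pics/s26.png

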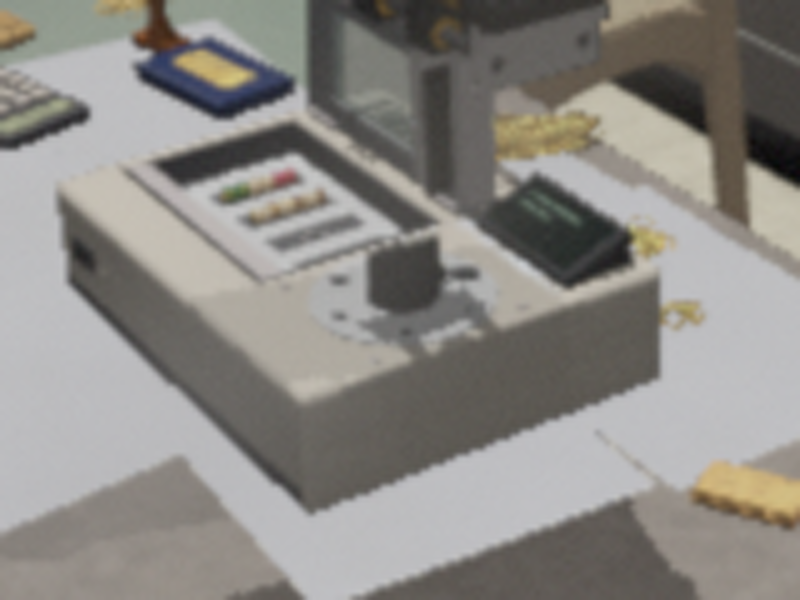

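Emit:
play_rows(
  targets=[-5,-50,5,-0.05,-2.5,-50,10,-0.05,0,-50,10,-0.05,3,-50,10,-0.05,5,-50,10,-0.05],
)

```text
clock: 39.15
ee_pos: [596.6, -363.2, 125.2]
tool_rot: [0.0, -0.125, 0.992, -0.0]
force: [0.7, 0.4, 0.3]
gripper_width: 26.0
```

Emit:
play_rows(
  targets=[0,0,40,0,0,0,40,0,0,0,0,0,0,0,0,0],
)

```text
clock: 39.65
ee_pos: [597.0, -362.2, 46.5]
tool_rot: [0.001, -0.124, 0.992, -0.001]
force: [-0.6, -0.3, 0.0]
gripper_width: 26.3
```

```bash
python3 plan.py 597.5 -367 15 194.5; python3 snap.py side 310,230,120,90 6 s27;python3 - <<'E'
from seg import *
c=np.load("s27.npz")
print(onplane(c,seg(c,6,16,(540,650),(-430,-320)),11))
E
```

```text
t 39.65 pos [ 597.  -362.2   46.5] phi -165.8 tilt 0.10deg F [-0.6 -0.3  0. ] w 26.3 q [ 0.21  0.65  0.34  1.68 -0.27  0.86  2.49]
[np.float64(0.7), np.float64(-4.8), np.float64(31.5), np.float64(-0.005)]
(array([ 593.8, -370.7]), np.float64(-164.1), (np.float64(51.9), np.float64(11.7)), 'mid', array([ 594.5, -370.7]), 66)
```

View pics/s27.png

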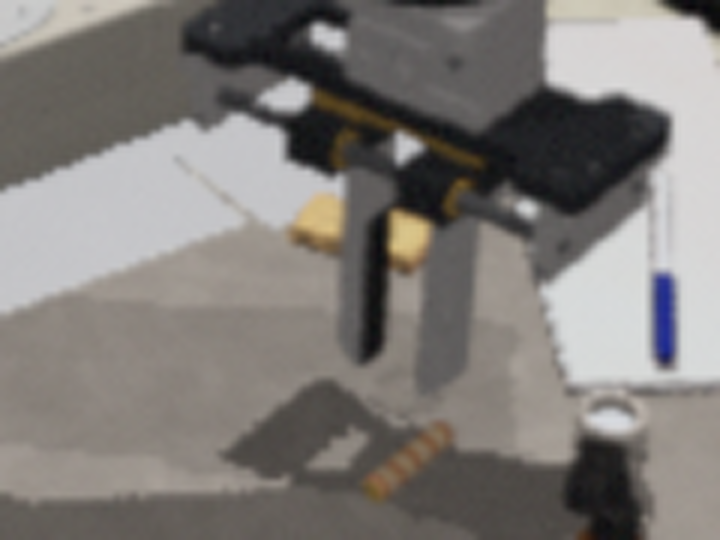

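Emit:
play_rows(
  targets=[0.5,-4.5,17,-0.01,0,0,17,0,0,0,0,0,0,0,0,0],
)

```text
clock: 40.2
ee_pos: [596.7, -366.5, 10.4]
tool_rot: [-0.0, -0.129, 0.992, 0.0]
force: [-0.7, 1.0, 0.8]
gripper_width: 26.2
```

```bash
python3 plan.py 597.5 -367 5.3 194.5; python3 snap.py side 310,230,120,90 6 s28
```

```text
t 40.20 pos [ 596.7 -366.5   10.4] phi -165.2 tilt 0.02deg F [-0.7  1.   0.8] w 26.2 q [ 0.23  0.69  0.32  1.69 -0.29  0.81  2.52]
[np.float64(-0.6), np.float64(-0.7), np.float64(5.1), np.float64(0.005)]
```

View pics/s28.png

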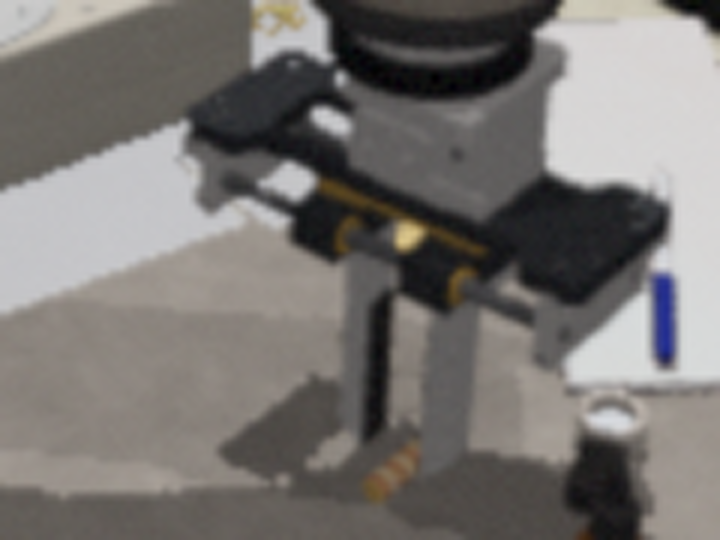

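Emit:
play_rows(
  targets=[0,-0.6,5,0,0,0,0,0,0,0,0,0],
)

```text
clock: 40.62
ee_pos: [597.0, -367.0, 5.5]
tool_rot: [-0.0, -0.129, 0.992, -0.0]
force: [-0.0, 0.3, 0.1]
gripper_width: 25.8
```

Emit:
play_rows(
  targets=[0,0,0,0,0,0,0,0,0,0,0,0,0,0,0,0],
  hand=0,
)

```text
clock: 41.12
ee_pos: [597.0, -367.0, 5.6]
tool_rot: [0.0, -0.129, 0.992, -0.0]
force: [-1.3, 0.0, 1.8]
gripper_width: 9.7
```

Emit:
play_rows(
  targets=[0,0,-40,0,0,0,-50,0,0,0,-50,0,0,0,-20,0,0,0,0,0],
)

```text
clock: 41.75
ee_pos: [597.5, -367.2, 166.6]
tool_rot: [0.001, -0.129, 0.992, -0.001]
force: [-0.3, 0.8, -1.6]
gripper_width: 9.6
```

```bash
python3 plan.py 575 -60 165 180; python3 snap.py side 290,170,160,120 5 s29
```

```text
t 41.75 pos [ 597.5 -367.2  166.6] phi -165.2 tilt 0.12deg F [-0.3  0.8 -1.6] w 9.6 q [ 0.19  0.52  0.39  1.59 -0.22  1.06  2.47]
[np.float64(-9.5), np.float64(50.5), np.float64(0.3), np.float64(0.043), np.float64(-7.3), np.float64(50.8), np.float64(0.3), np.float64(0.043), np.float64(-5.1), np.float64(51.1), np.float64(0.3), np.float64(0.043), np.float64(-2.9), np.float64(51.3), np.float64(0.3), np.float64(0.043), np.float64(-0.7), np.float64(51.3), np.float64(0.3), np.float64(0.043)]
[np.float64(1.5), np.float64(51.3), np.float64(0.3), np.float64(0.043)]
```

View pics/s29.png

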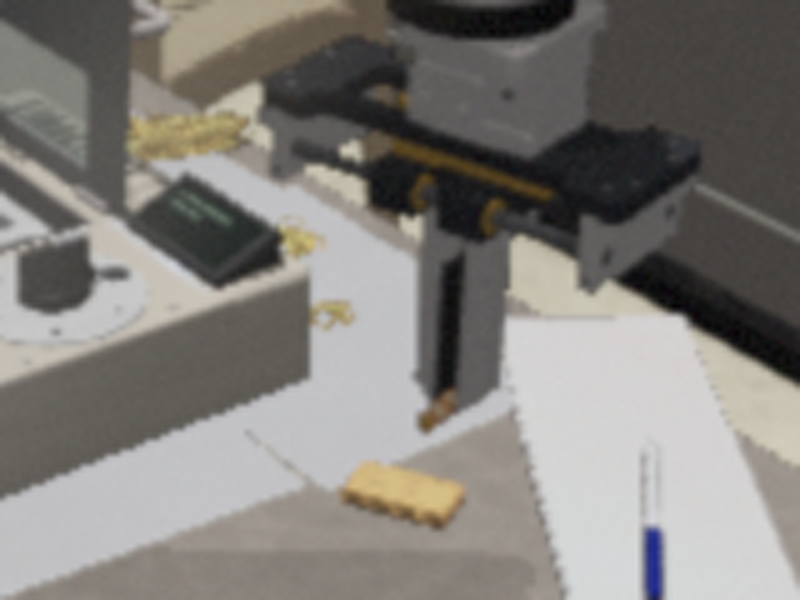

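Emit:
play_rows(
  targets=[-9.5,50,0,0.043,-7,51,0,0.043,-5,51,0,0.043,-3,51,0,0.043,-0.5,51,0,0.043],
)

```text
clock: 42.42
ee_pos: [576.8, -110.0, 163.6]
tool_rot: [-0.001, -0.021, 1.0, -0.0]
force: [0.6, 0.3, 0.5]
gripper_width: 9.7
```

Emit:
play_rows(
  targets=[1.5,51,0,0.043,0,0,0,0,0,0,0,0,0,0,0,0],
)

```text
clock: 42.92
ee_pos: [574.0, -62.4, 164.8]
tool_rot: [-0.001, 0.001, 1.0, -0.0]
force: [-0.1, 0.2, 0.8]
gripper_width: 10.1
```

```bash
python3 plan.py 592 71.3 110 180; python3 snap.py side 250,120,160,120 5 s30
```

```text
t 42.92 pos [574.  -62.4 164.8] phi 179.9 tilt 0.07deg F [-0.1  0.2  0.8] w 10.1 q [-0.33  0.32  0.4   1.89 -0.15  0.96  1.71]
[np.float64(-5.9), np.float64(44.6), np.float64(18.3), np.float64(-0.0), np.float64(-6.0), np.float64(44.6), np.float64(18.3), np.float64(-0.0), np.float64(-6.0), np.float64(44.6), np.float64(18.3), np.float64(-0.0)]
```

View pics/s30.png

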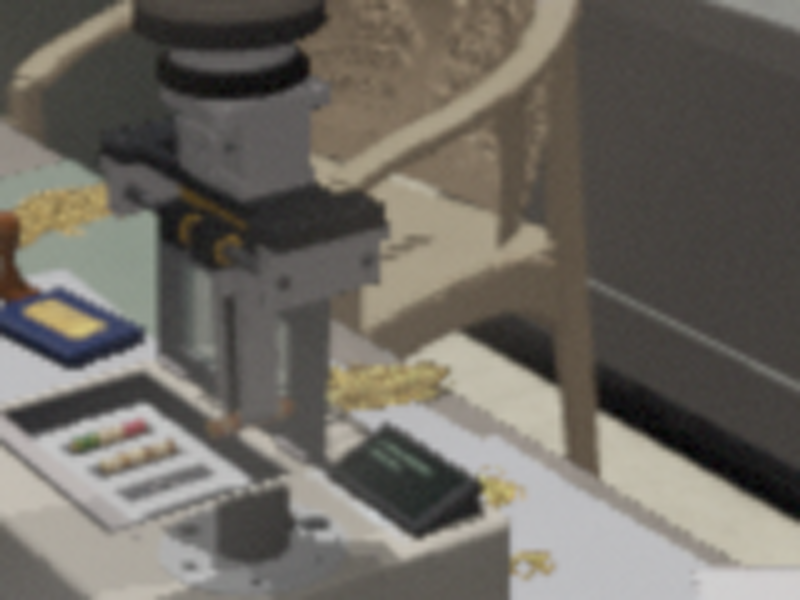

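Emit:
play_rows(
  targets=[-6,45,15,0,-6,45,15,0,-6,44,20,0,0,0,0,0,0,0,0,0],
)

```text
clock: 43.6
ee_pos: [592.4, 71.5, 115.4]
tool_rot: [-0.0, 0.001, 1.0, -0.0]
force: [-0.7, -0.3, 0.2]
gripper_width: 10.0
```

Emit:
play_rows(
  targets=[0,0,20,0,0,0,10,0,0,0,0,0,0,0,0,0],
)

```text
clock: 44.1
ee_pos: [592.7, 72.5, 86.1]
tool_rot: [0.0, 0.0, 1.0, 0.0]
force: [1.0, -0.3, -0.0]
gripper_width: 9.9
```

```bash
python3 plan.py 592 71.3 64.2 180.2; python3 snap.py top 210,210,60,45 12 t31;python3 snap.py side 240,180,80,60 9 s31
```

```text
t 44.10 pos [592.7  72.5  86.1] phi 180.0 tilt 0.04deg F [ 1.  -0.3 -0. ] w 9.9 q [-0.48  0.45  0.33  1.9  -0.19  0.82  1.51]
[np.float64(0.7), np.float64(-1.2), np.float64(21.9), np.float64(-0.004)]
```

View pics/t31.png

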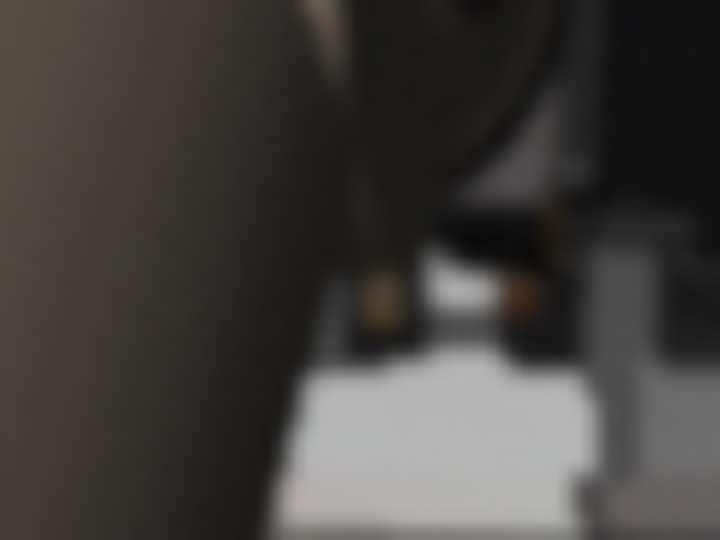

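View pics/s31.png

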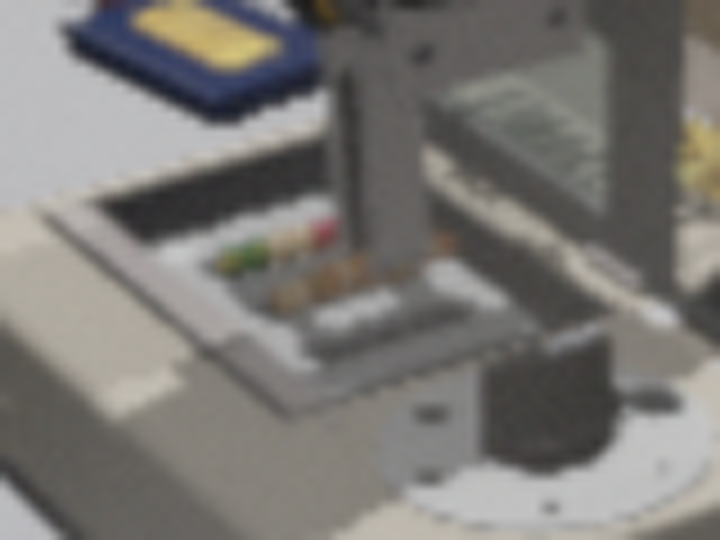

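Emit:
play_rows(
  targets=[0,-0.8,9,0,0,0,10,0,0,0,0,0,0,0,0,0],
)

```text
clock: 44.7
ee_pos: [592.3, 72.1, 66.3]
tool_rot: [-0.0, -0.0, 1.0, -0.0]
force: [-0.0, -0.1, 1.0]
gripper_width: 10.0
```

```bash
python3 plan.py 592 71.5 64.2 180.2; python3 snap.py top 210,210,60,45 12 t32
```

```text
t 44.70 pos [592.3  72.1  66.3] phi -180.0 tilt 0.02deg F [-0.  -0.1  1. ] w 10.0 q [-0.47  0.48  0.32  1.92 -0.2   0.78  1.52]
[np.float64(0.3), np.float64(-0.6), np.float64(2.1), np.float64(-0.003)]
```

View pics/t32.png

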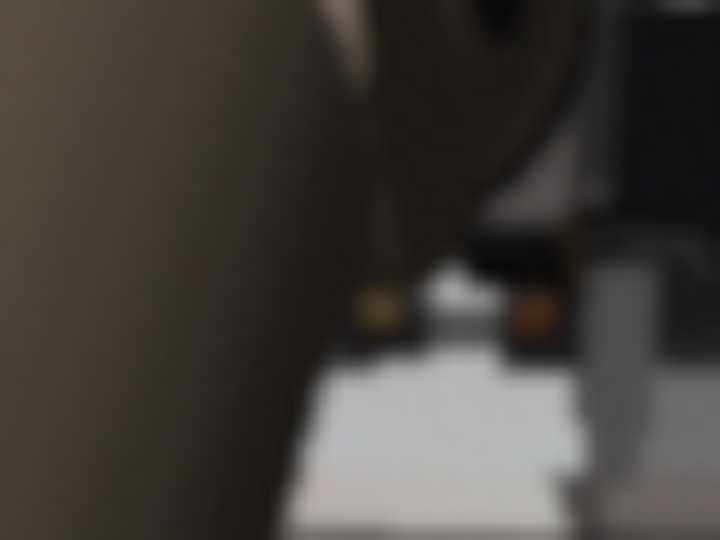

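Emit:
play_rows(
  targets=[0,0,2,0,0,0,0,0],
)

```text
clock: 45.0
ee_pos: [592.3, 72.2, 64.5]
tool_rot: [-0.0, -0.0, 1.0, 0.0]
force: [0.2, 0.6, 0.0]
gripper_width: 9.4
```

Emit:
play_rows(
  targets=[0,0,0,0,0,0,0,0,0,0,0,0,0,0,-15,0,0,0,-40,0],
  hand=26,
)

```text
clock: 45.62
ee_pos: [591.3, 71.9, 119.6]
tool_rot: [-0.001, -0.0, 1.0, -0.0]
force: [0.2, 0.4, 1.1]
gripper_width: 25.9
```

Emit:
play_rows(
  targets=[0,0,-50,0,20,-45,-20,0,20,-55,-20,0,20,-50,0,0,0,0,0,0],
)

```text
clock: 46.25
ee_pos: [531.1, -81.9, 211.1]
tool_rot: [0.001, 0.003, 1.0, -0.0]
force: [0.7, 0.3, 0.2]
gripper_width: 25.9
```

```bash
python3 plan.py 704 48.3 290 90; python3 snap.py top 195,170,100,75 8 t33; python3 snap.py side 220,150,160,120 5 s33
```

```text
t 46.25 pos [531.1 -81.9 211.1] phi 179.7 tilt 0.10deg F [0.7 0.3 0.2] w 25.9 q [-0.35  0.2   0.44  1.93 -0.1   1.03  1.7 ]
[np.float64(-19.1), np.float64(14.6), np.float64(-8.8), np.float64(0.174), np.float64(-16.3), np.float64(17.7), np.float64(-8.8), np.float64(0.174), np.float64(-13.0), np.float64(20.2), np.float64(-8.8), np.float64(0.174), np.float64(-9.3), np.float64(22.2), np.float64(-8.8), np.float64(0.174), np.float64(-5.3), np.float64(23.4), np.float64(-8.8), np.float64(0.174)]
[np.float64(-1.2), np.float64(24.0), np.float64(-8.8), np.float64(0.174), np.float64(3.0), np.float64(23.9), np.float64(-8.8), np.float64(0.174), np.float64(7.1), np.float64(23.0), np.float64(-8.8), np.float64(0.174), np.float64(10.9), np.float64(21.4), np.float64(-8.8), np.float64(0.174)]
```

View pics/t33.png

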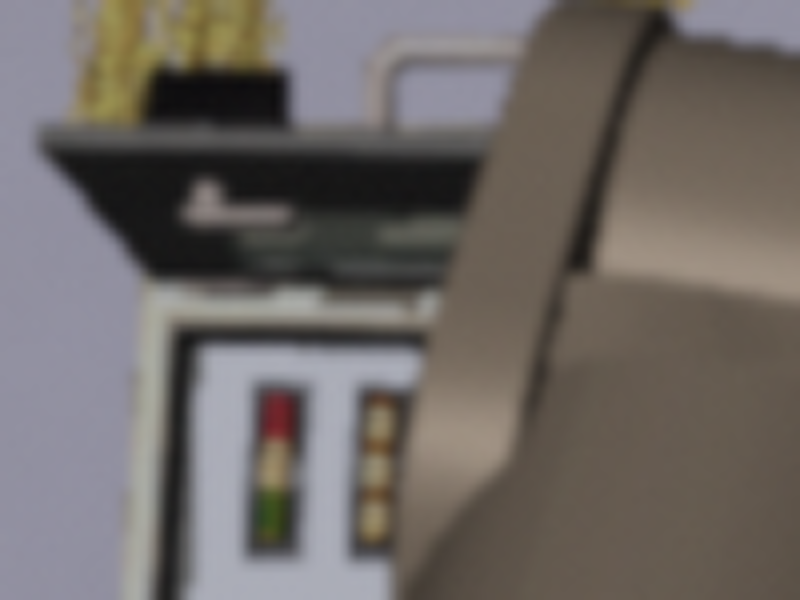

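View pics/s33.png

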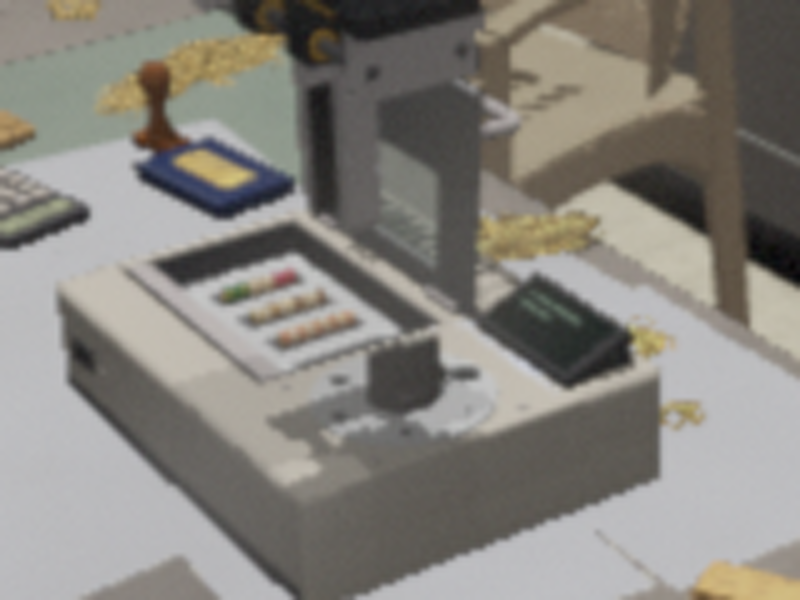

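```bash
python3 - <<'E'
import numpy as np,cv2
c=np.load("top0.npz")["img"]
cv2.imwrite("pics/L.png",cv2.resize(c[130:345,0:220],None,fx=3.6,fy=2.7*1.0 if 0 else 2.7,interpolation=cv2.INTER_CUBIC))
cv2.imwrite("pics/Rr.png",cv2.resize(c[130:345,420:640],None,fx=3.6,fy=2.7,interpolation=cv2.INTER_CUBIC))
E
```

```text
(no output)
```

View pics/L.png

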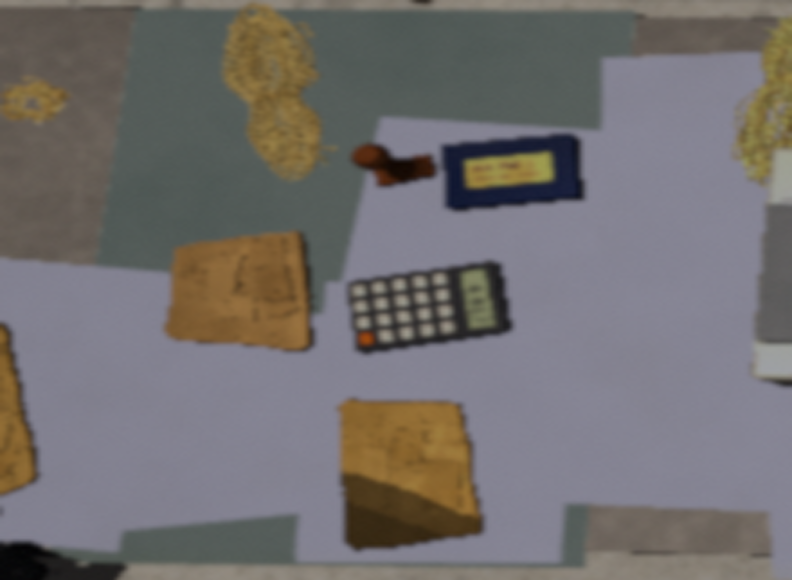

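View pics/Rr.png

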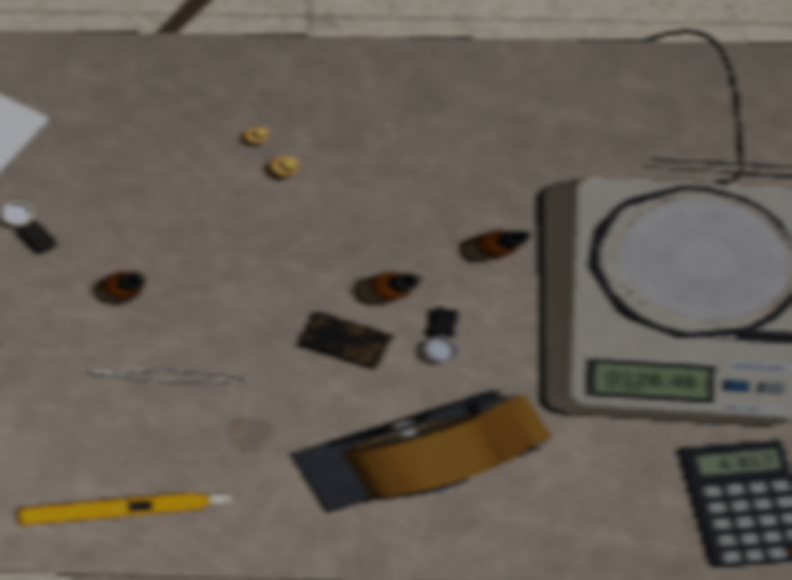

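Emit:
play_rows(
  targets=[-19,14.5,-30,0.174,-16,17.5,-30,0.174,-13,20,-20,0.174,-9,22,0,0.174,-5,23.5,0,0.174],
)

```text
clock: 46.98
ee_pos: [627.7, -2.7, 289.8]
tool_rot: [0.0, 0.423, 0.906, 0.0]
force: [0.5, 0.0, -0.4]
gripper_width: 26.3
```

Emit:
play_rows(
  targets=[-1,24,0,0.174,3,24,0,0.174,7,23,0,0.174,11,21.5,0,0.174,0,0,0,0],
)

```text
clock: 47.6
ee_pos: [704.1, 57.0, 288.3]
tool_rot: [-0.0, 0.704, 0.71, -0.001]
force: [-0.3, -0.4, 0.9]
gripper_width: 25.9
```

Emit:
play_rows(
  targets=[0,0,0,0,0,0,0,0],
)

```text
clock: 47.85
ee_pos: [703.0, 53.1, 289.8]
tool_rot: [-0.0, 0.705, 0.709, 0.0]
force: [-0.0, 0.4, -0.4]
gripper_width: 26.0
```

```bash
python3 plan.py 704.1 48.3 172 90; python3 snap.py side 220,90,160,120 5 s34
```

```text
t 47.85 pos [703.   53.1 289.8] phi 90.4 tilt 0.01deg F [-0.   0.4 -0.4] w 26.0 q [-0.6   0.48  0.66  1.45 -0.3   1.3   0.08]
[np.float64(-2.4), np.float64(0.5), np.float64(58.9), np.float64(0.003), np.float64(-2.4), np.float64(0.5), np.float64(58.9), np.float64(0.003)]
```

View pics/s34.png

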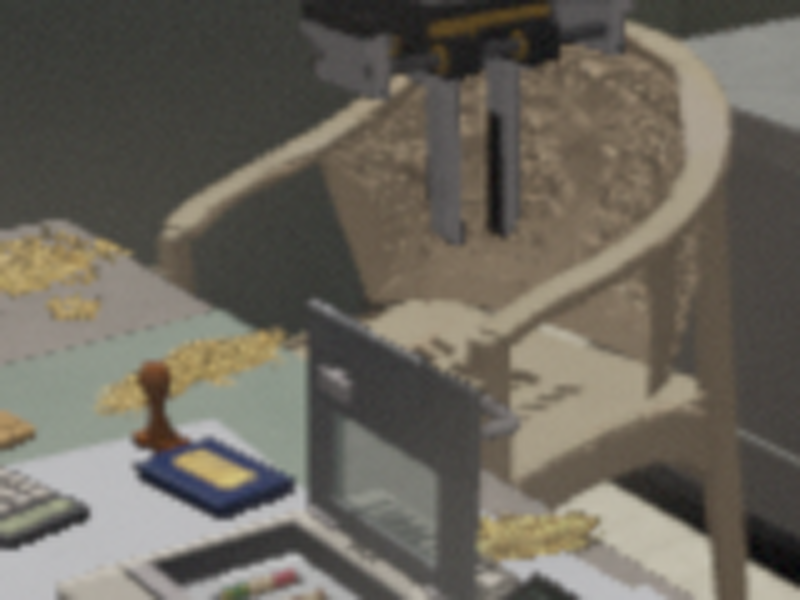

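Emit:
play_rows(
  targets=[-4.5,1,30,0,0,0,30,0,0,0,30,0,0,0,0,0,0,0,0,0],
)

```text
clock: 48.52
ee_pos: [704.9, 48.7, 201.0]
tool_rot: [0.0, 0.705, 0.709, 0.001]
force: [-0.1, -0.4, 0.2]
gripper_width: 25.9
```

```bash
python3 plan.py 704.1 48.3 171.5 90; python3 snap.py side 260,120,120,90 6 s35; python3 snap.py top 195,150,120,90 6 t35
```

```text
t 48.52 pos [704.9  48.7 201. ] phi 90.3 tilt 0.08deg F [-0.1 -0.4  0.2] w 25.9 q [-0.58  0.55  0.62  1.56 -0.34  1.15  0.12]
[np.float64(-0.4), np.float64(-0.8), np.float64(29.5), np.float64(0.005)]
```

View pics/s35.png

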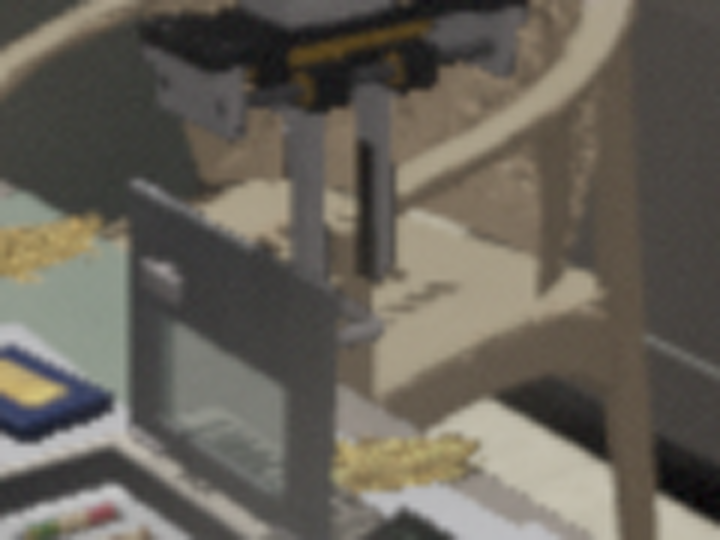

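Emit:
play_rows(
  targets=[-0.5,-0.8,15,0,0,0,14.5,0,0,0,0,0,0,0,0,0],
)

```text
clock: 49.12
ee_pos: [703.7, 48.4, 169.9]
tool_rot: [0.0, 0.705, 0.709, -0.0]
force: [-0.3, -0.1, -0.4]
gripper_width: 26.2
```

Emit:
play_rows(
  targets=[0,0,0,0,0,0,0,0,0,0,0,0,0,0,0,0],
  hand=0,
)

```text
clock: 49.62
ee_pos: [703.9, 48.4, 170.3]
tool_rot: [0.0, 0.705, 0.709, 0.0]
force: [0.3, 0.6, 3.2]
gripper_width: 9.0
```

```bash
python3 plan.py 704.1 48.3 171.5 90; python3 snap.py top 195,150,120,90 6 t36
python3 - <<'E'
import numpy as np
# hinge in TCP coords: start TCP (543.3,113.3) <-> (-108,46); 
hx,hz=543.3+108,113.4-46
r=np.hypot(108,46);a=np.pi-np.arctan2(46,108)
th=a-np.arctan2(170.8-hz,704.1-hx); print("theta now",th, np.hypot(170.8-hz,704.1-hx),r)
t=np.linspace(th,-0.01,21);x=r*np.cos(a-t);z=r*np.sin(a-t)
rows=[[0,round(float(dx),1),round(float(-dz),1),0] for dx,dz in zip(np.diff(x),np.diff(z))]
for i in range(0,20,5): print(sum(rows[i:i+5],[]),(hx+x[i+5]).round(1),(hz+z[i+5]).round(1))
E
```

```text
t 49.62 pos [703.9  48.4 170.3] phi 90.3 tilt 0.04deg F [0.3 0.6 3.2] w 9.0 q [-0.57  0.57  0.61  1.59 -0.36  1.09  0.13]
[np.float64(-0.1), np.float64(0.2), np.float64(-1.2), np.float64(0.005)]
theta now 1.640263655646801 116.10081825723714 117.38824472663352
[0, -8.8, -4.0, 0, 0, -9.1, -3.3, 0, 0, -9.3, -2.5, 0, 0, -9.5, -1.8, 0, 0, -9.6, -1.0, 0] 658.3 184.6
[0, -9.7, -0.2, 0, 0, -9.7, 0.6, 0, 0, -9.6, 1.4, 0, 0, -9.4, 2.2, 0, 0, -9.2, 3.0, 0] 610.7 177.5
[0, -8.9, 3.7, 0, 0, -8.6, 4.4, 0, 0, -8.2, 5.1, 0, 0, -7.8, 5.8, 0, 0, -7.3, 6.4, 0] 570.0 152.0
[0, -6.7, 7.0, 0, 0, -6.1, 7.5, 0, 0, -5.5, 8.0, 0, 0, -4.8, 8.4, 0, 0, -4.1, 8.8, 0] 542.8 112.3
```

Emit:
play_rows(
  targets=[0,-8.8,-4,0,0,-9,-3.3,0,0,-9.3,-2.5,0,0,-9.5,-1.8,0,0,-9.6,-1,0],
)

```text
clock: 50.3
ee_pos: [658.3, 48.5, 183.5]
tool_rot: [0.001, 0.705, 0.709, 0.001]
force: [6.0, 0.7, 4.6]
gripper_width: 9.0
```

Emit:
play_rows(
  targets=[0,-9.7,-0.2,0,0,-9.7,0.6,0,0,-9.6,1.4,0,0,-9.4,2.2,0,0,-9.2,3,0],
)

```text
clock: 50.92
ee_pos: [609.1, 48.3, 175.3]
tool_rot: [-0.0, 0.705, 0.709, -0.0]
force: [2.0, 3.0, 2.9]
gripper_width: 8.9
```

```bash
python3 plan.py 610.7 48.3 177.5 90; python3 snap.py side 220,120,160,120 5 s37
```

```text
t 50.92 pos [609.1  48.3 175.3] phi 90.3 tilt 0.02deg F [2.  3.  2.9] w 8.9 q [-0.68  0.41  0.65  1.81 -0.29  1.01  0.08]
[np.float64(0.0), np.float64(1.6), np.float64(-2.2), np.float64(0.005)]
```

View pics/s37.png

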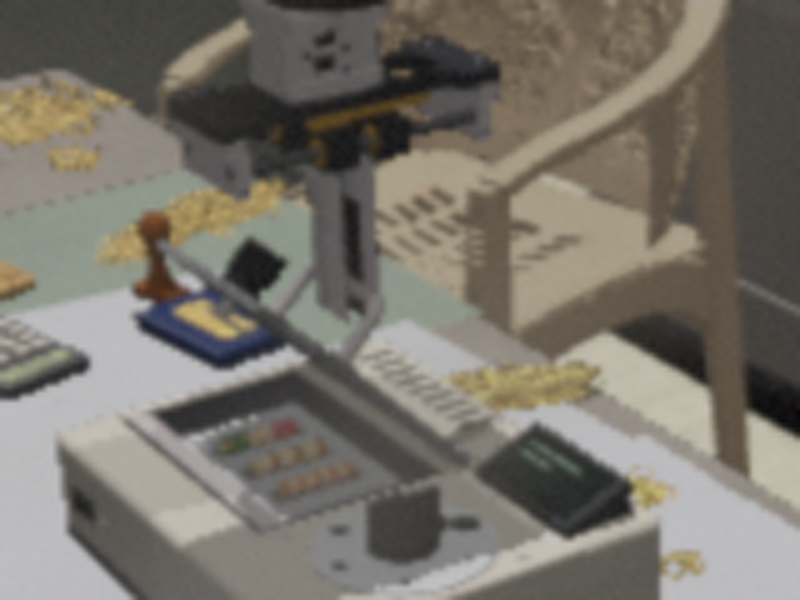

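Emit:
play_rows(
  targets=[0,-8.5,3,0,0,-8.6,4,0,0,-8,5,0,0,-7.5,5.6,0,0,-7,6.2,0],
)

```text
clock: 51.6
ee_pos: [569.9, 47.9, 151.4]
tool_rot: [0.0, 0.705, 0.709, 0.0]
force: [2.9, 3.8, 0.1]
gripper_width: 9.2
```

Emit:
play_rows(
  targets=[0,-6.5,7,0,0,-6,7.5,0,0,-5.5,8,0,0,-4.6,8.2,0,0,0,0,0],
)

```text
clock: 52.22
ee_pos: [546.9, 47.5, 120.0]
tool_rot: [-0.0, 0.705, 0.709, -0.001]
force: [3.1, 3.9, -6.8]
gripper_width: 8.8
```

```bash
python3 plan.py 543 48.3 113 90; python3 snap.py side 220,120,160,120 5 s38
```

```text
t 52.23 pos [546.9  47.5 120. ] phi 90.3 tilt 0.08deg F [ 3.1  3.9 -6.8] w 8.8 q [-0.71  0.37  0.63  2.   -0.29  0.86  0.08]
[np.float64(0.8), np.float64(-3.9), np.float64(7.0), np.float64(0.005)]
```

View pics/s38.png

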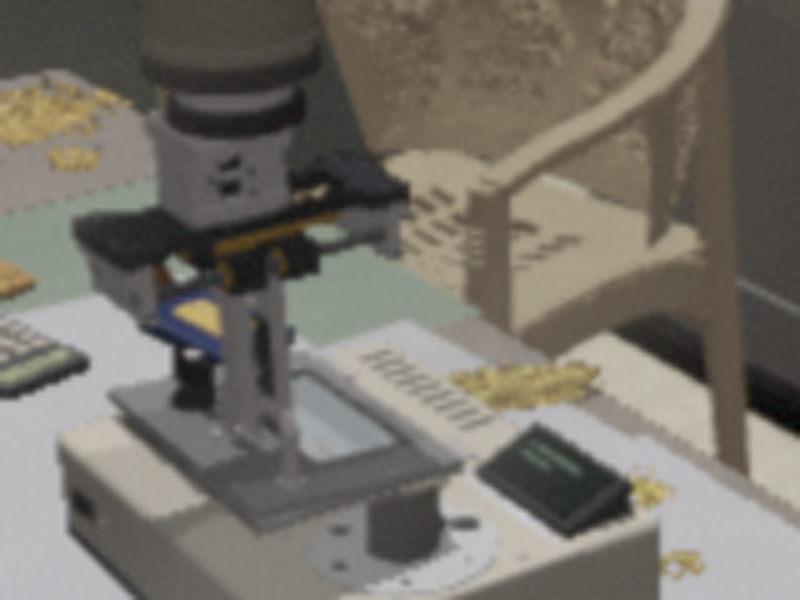

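Emit:
play_rows(
  targets=[0,-2,4,0,0,-1.5,3.5,0,0,0,1,0,0,0,0,0],
)

```text
clock: 52.78
ee_pos: [543.3, 47.5, 112.2]
tool_rot: [-0.0, 0.705, 0.709, -0.001]
force: [-4.2, 2.0, -1.1]
gripper_width: 9.1
```

```bash
python3 plan.py 543 48.3 113 90
```

```text
t 52.77 pos [543.3  47.5 112.2] phi 90.3 tilt 0.09deg F [-4.2  2.  -1.1] w 9.1 q [-0.71  0.38  0.63  2.01 -0.3   0.84  0.09]
[np.float64(0.8), np.float64(-0.3), np.float64(-0.8), np.float64(0.005)]
```

Emit:
play_rows(
  targets=[0,0.5,1.5,0,0,0,1.5,0,0,0,0,0,0,0,0,0],
)

```text
clock: 53.28
ee_pos: [543.1, 47.4, 110.2]
tool_rot: [-0.001, 0.705, 0.709, -0.001]
force: [-19.4, 0.0, 28.8]
gripper_width: 8.9
```

```bash
python3 plan.py 543 48.3 113 90; python3 snap.py side 220,170,120,90 6 s39; python3 - <<'E'
from h import *
c=np.load("s39.npz");d=np.load("side0.npz")
# door near edge strip depth heights compared
W=cloud(c);V=cloud(d)
for n,w in(("now",W),("start",V)):
    for (x0,x1) in ((516,526),(600,640)):
        for (y0,y1) in ((60,120),(0,40),(130,180)):
            m=(w[...,0]>x0)&(w[...,0]<x1)&(w[...,1]>y0)&(w[...,1]<y1)&(w[...,2]>75)&(w[...,2]<105)
            print(n,x0,y0,np.median(w[m][:,2]).round(2),m.sum())
E
```

```text
t 53.27 pos [543.1  47.4 110.2] phi 90.3 tilt 0.18deg F [-19.4   0.   28.8] w 8.9 q [-0.71  0.38  0.63  2.01 -0.3   0.84  0.09]
[np.float64(0.9), np.float64(-0.1), np.float64(-2.8), np.float64(0.005)]
now 516 60 94.21 32
now 516 0 94.24 26
now 516 130 94.12 21
now 600 60 92.36 121
now 600 0 93.84 78
now 600 130 93.36 51
start 516 60 93.81 28
start 516 0 93.9 25
start 516 130 94.28 26
start 600 60 92.18 123
start 600 0 93.95 80
start 600 130 93.7 92
```

View pics/s39.png

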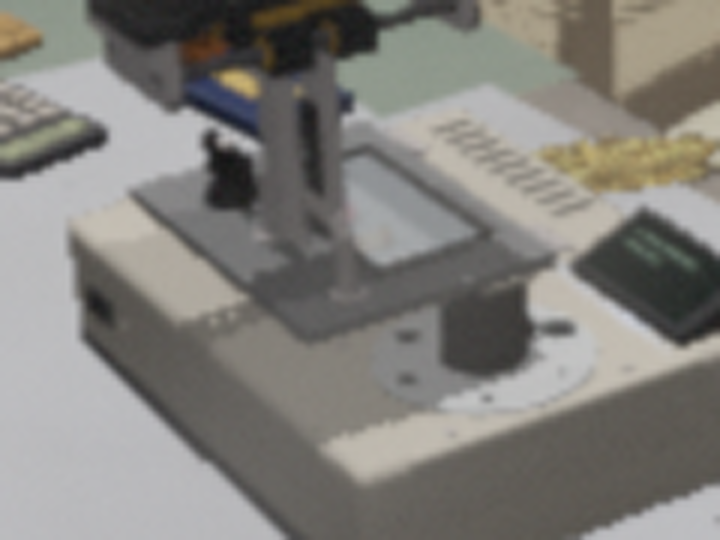

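Emit:
play_rows(
  targets=[0,0,-2,0,0,0,0,0,0,0,0,0,0,0,-20,0,0,0,-30,0],
  hand=30,
)

```text
clock: 53.95
ee_pos: [544.2, 47.4, 161.5]
tool_rot: [-0.0, 0.705, 0.709, -0.001]
force: [-0.8, 0.4, 0.2]
gripper_width: 30.0
```

Emit:
play_rows(
  targets=[45,2,0,0,46,2,0,0,0,0,0,0,0,0,0,0],
)

```text
clock: 54.45
ee_pos: [548.2, 138.0, 161.4]
tool_rot: [0.0, 0.705, 0.709, -0.0]
force: [-0.0, 0.7, -0.3]
gripper_width: 29.6
```

```bash
python3 plan.py 546.7 138.6 110 90;python3 snap.py side 220,120,160,120 5 s40
```

```text
t 54.45 pos [548.2 138.  161.4] phi 90.3 tilt 0.04deg F [-0.   0.7 -0.3] w 29.6 q [-0.87  0.34  0.63  1.93 -0.24  0.95 -0.12]
[np.float64(0.6), np.float64(-1.5), np.float64(51.4), np.float64(0.005)]
```

View pics/s40.png

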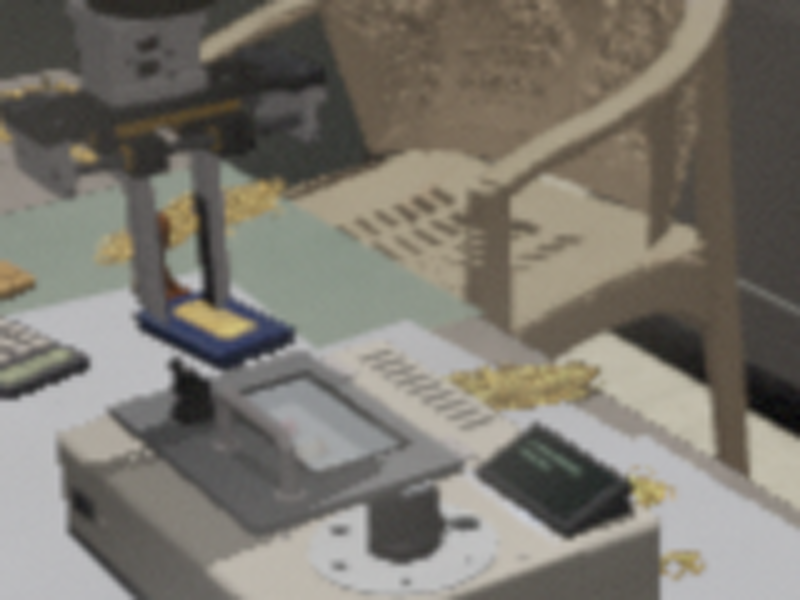

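Emit:
play_rows(
  targets=[0.6,-1.5,25,0.005,0,0,26,0,0,0,0,0,0,0,0,0],
)

```text
clock: 55.0
ee_pos: [547.2, 138.5, 111.4]
tool_rot: [0.0, 0.708, 0.707, 0.0]
force: [-0.9, -0.0, 0.2]
gripper_width: 30.5
```

Emit:
play_rows(
  targets=[0,0,0,0,0,0,0,0,0,0,0,0,0,0,0,0,0,0,0,0],
  hand=0,
)

```text
clock: 55.62
ee_pos: [546.8, 139.4, 111.0]
tool_rot: [-0.0, 0.707, 0.707, 0.0]
force: [-2.1, -0.9, 6.2]
gripper_width: 8.6
```

Now turn clockwise a quarter turn.

Emit:
play_rows(
  targets=[0,0,0,0.15,0,0,0,0.17,0,0,0,0.17,0,0,0,0.17,0,0,0,0.17],
)

```text
clock: 56.25
ee_pos: [547.2, 139.2, 111.1]
tool_rot: [0.0, 0.933, 0.359, 0.0]
force: [-0.3, -1.4, 2.1]
gripper_width: 8.8
```

Emit:
play_rows(
  targets=[0,0,0,0.17,0,0,0,0.17,0,0,0,0.17,0,0,0,0.17,0,0,0,0],
)

```text
clock: 56.88
ee_pos: [547.3, 138.9, 111.0]
tool_rot: [0.0, 1.0, 0.029, 0.001]
force: [0.3, -1.8, 8.2]
gripper_width: 8.7
```

```bash
python3 plan.py 546.7 138.6 110 0
```

```text
t 56.88 pos [547.3 138.9 111. ] phi 3.3 tilt 0.08deg F [ 0.3 -1.8  8.2] w 8.7 q [-1.1   0.54  0.99  1.98 -0.57  0.92 -1.33]
[np.float64(-0.6), np.float64(0.3), np.float64(1.0), np.float64(0.058)]
```

Emit:
play_rows(
  targets=[0,0,0,0.06,0,0,0,0.02,0,0,0,0,0,0,0,0],
)

```text
clock: 57.38
ee_pos: [547.2, 138.9, 111.0]
tool_rot: [0.0, 1.0, -0.009, 0.001]
force: [0.7, -2.6, 5.1]
gripper_width: 8.8
```

```bash
python3 plan.py 546.7 138.6 110 0
```

```text
t 57.38 pos [547.2 138.9 111. ] phi -1.1 tilt 0.06deg F [ 0.7 -2.6  5.1] w 8.8 q [-1.11  0.55  1.01  1.98 -0.59  0.93 -1.39]
[np.float64(-0.5), np.float64(0.3), np.float64(1.0), np.float64(-0.019)]
```

Emit:
play_rows(
  targets=[0,0,0,0,0,0,0,0,0,0,0,0,0,0,-20,0,0,0,-40,0],
  hand=30,
)

```text
clock: 58.0
ee_pos: [546.1, 138.8, 171.5]
tool_rot: [0.001, 1.0, -0.01, -0.001]
force: [0.0, 1.1, 0.8]
gripper_width: 30.1
```

Emit:
play_rows(
  targets=[0,0,-40,0,-30,-40,-30,0,-30,-50,0,0,0,-60,0,0,0,-60,0,0],
)

```text
clock: 58.62
ee_pos: [490.9, 351.8, 241.4]
tool_rot: [-0.001, 1.0, -0.009, 0.0]
force: [0.4, -0.3, 0.6]
gripper_width: 30.2
```

Emit:
play_rows(
  targets=[0,-50,0,0,0,0,0,0,0,0,0,0,0,0,0,0],
)

```text
clock: 59.12
ee_pos: [492.9, 398.1, 240.6]
tool_rot: [-0.0, 1.0, -0.01, 0.0]
force: [-0.0, 0.3, -0.2]
gripper_width: 30.1
```

```bash
python3 plan.py 546.7 138.6 110 0;python3 snap.py top 195,170,150,112 5 t41;python3 snap.py side 220,150,160,120 5 s41; python3 - <<'E'
from seg import *
for n in ("t41","top0"):
    c=np.load(n+".npz")
    print(n,"pull",onplane(c,seg(c,127,145,(510,570),(0,110)),136.5))
    print("wing",onplane(c,seg(c,117,132,(500,590),(115,165)),125.5))
    print("dial",onplane(c,seg(c,111,125,(530,610),(-100,-30)),118.5))
E
```

```text
t 59.12 pos [492.9 398.1 240.6] phi -1.2 tilt 0.03deg F [-0.   0.3 -0.2] w 30.1 q [-1.55  0.55  1.13  1.71 -0.53  1.23 -1.89]
[np.float64(11.8), np.float64(51.7), np.float64(26.1), np.float64(-0.004), np.float64(11.6), np.float64(51.7), np.float64(26.1), np.float64(-0.004), np.float64(11.4), np.float64(51.8), np.float64(26.1), np.float64(-0.004), np.float64(11.2), np.float64(51.8), np.float64(26.1), np.float64(-0.004), np.float64(11.0), np.float64(51.9), np.float64(26.1), np.float64(-0.004)]
t41 pull (array([541.8,  50.1]), np.float64(90.9), (np.float64(83.2), np.float64(8.6)), 'mid', array([541.7,  49.9]), 121)
wing (array([545.9, 140.7]), np.float64(-179.8), (np.float64(45.1), np.float64(11.3)), 'mid', array([546.5, 140.8]), 72)
dial (array([573.4, -59.1]), np.float64(177.8), (np.float64(43.2), np.float64(12.1)), 'mid', array([572.9, -59.3]), 72)
top0 pull (array([541.9,  48.9]), np.float64(90.3), (np.float64(83.3), np.float64(9.1)), 'mid', array([541.9,  49.9]), 122)
wing (array([546.2, 140.9]), np.float64(179.6), (np.float64(45.2), np.float64(10.9)), 'mid', array([546.5, 141.1]), 70)
dial (array([571.3, -58.9]), np.float64(165.3), (np.float64(42.8), np.float64(11.5)), 'mid', array([571.5, -59.1]), 71)
```

View pics/t41.png

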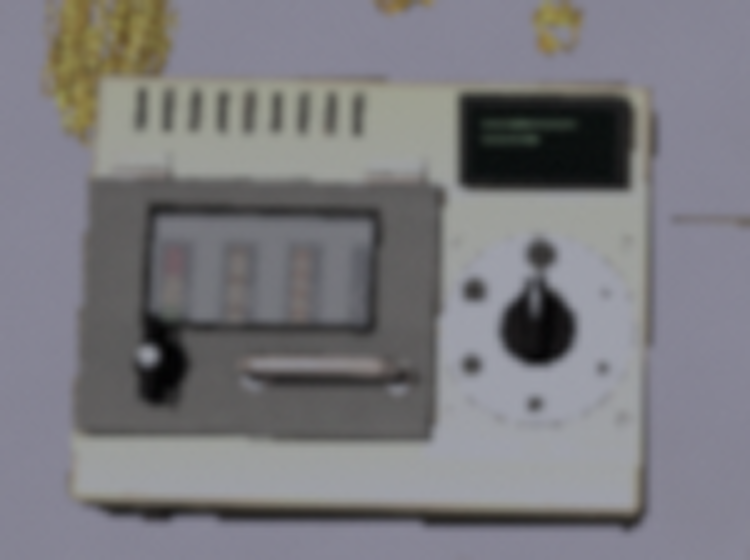

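View pics/s41.png

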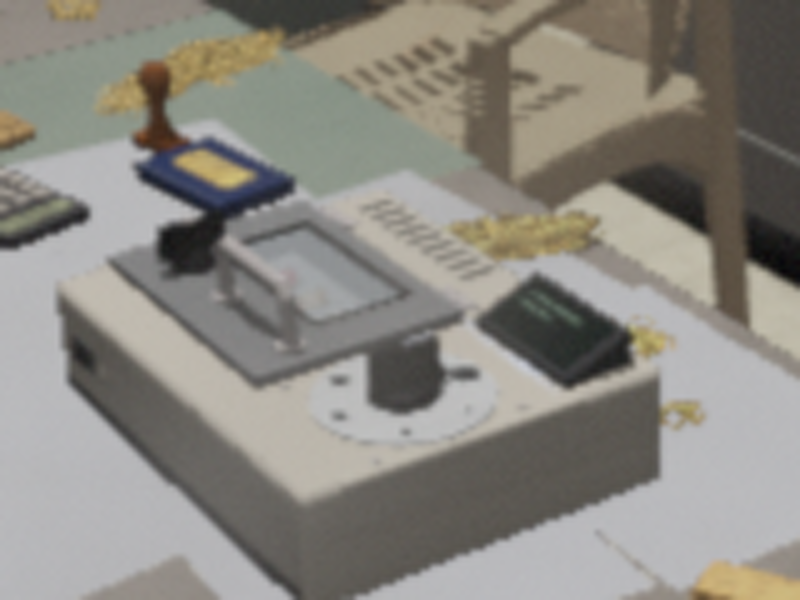

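```bash
python3 -c "
from workcell import close_job
print(close_job())"
```

```text
the job is handed in; nothing more can be done
None
```

I handed the job in at about 59 s. No verdict comes back from the hand-in, so what follows rests on my own final camera and depth checks.

**What was done**
- I unlocked the wing knob and swung the hatch up to about 1.64 rad.
- I turned the selector about 2.9 rad clockwise, the shorter way, starting from about 3.40 rad.
- Three bars were on the bench and no fourth was visible. I laid them in troughs 4, 3 and 2.
- I then shut the hatch and turned the wing knob back a quarter turn.

**What the last checks showed**
- **Hatch:** the door face height matches the starting reading to within about 0.5 mm, so it is shut.
- **Wing knob:** its blade lies along x at the same measured angle as in the locked starting picture.
- **Selector:** it points at the largest spot, about 0.04 rad off.
- **Bars:** all three showed in their troughs through the glass pane with the hatch shut.
- **Robot:** it stands clear of everything.

**What went wrong or disagreed**
- **Wing knob grip:** my first grip was too low, on its hub, and I had to raise it.
- **Selector grip:** my first grip was off-centre and built up about 30 N of side force, so I released it and gripped again on the axis.
- **Camera offset:** the top camera read y about 2 to 2.5 mm high compared with where the gripper touched the wing knob and selector. I corrected for this.
- **Knocked bar:** one bar was knocked about 45 mm aside during the run. I located it again before picking it up.
- **Not checked:** I did not measure the bystanders' positions at the end. The loupe and bottle looked in place in the pictures I took, and the gripper was not brought against any of the three.

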